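# Tighten the window of a leak-test pot crosswise in two passes

### The job

The four nylon bolts that clamp the window of the leak-test pot are only finger-tight. With the tee wrench from the tool block, go round them crosswise (each bolt followed by the one opposite) in two passes, first about 30 degrees of turn on each, then each to about 0.8 N m without overtightening, so that the window is drawn down evenly and does not crack. Then stand the wrench back in its hole in the block, leaving the loose things alone.

Things in the scene. Friction and masses are not known exactly. Their poses are not given: they have to be found in the camera images.
- test_pot: Leak-test pot bolted to the bench: 160 mm square base, round aluminium pot 150 mm across, clear window and grey clamp ring (top 80 mm up) held by four white square-headed nylon bolts on washers (top 83 mm up), on a circle of 56 mm radius at 45, 135, 225, 315 degrees from its x axis. Gauge on its -y side, air plug on +y, both lower than the ring. Origin: centre of the underside.
- head_a (a point): Centre of the flat top of the head of the far left (45 degrees from the pot's x towards its y) bolt, 95.5 mm above the bench. White square head, 22 mm across flats, 12.5 mm high. The point does not turn with the bolt: how the square stands is not given, only that its sides are within 0.4 rad of the pot's x and y.
- head_b (a point): Centre of the flat top of the head of the near left bolt, 95.5 mm above the bench. Head as for head_a.
- head_c (a point): Centre of the flat top of the head of the near right (opposite bolt_a) bolt, 95.5 mm above the bench. Head as for head_a.
- head_d (a point): Centre of the flat top of the head of the far right (opposite bolt_b) bolt, 95.5 mm above the bench. Head as for head_a.
- bolt_a (a joint): Turn of the far left bolt: rad, grows as it is tightened (clockwise from above), starts at 0 to 0.15. Runs under about 0.25 N m of friction, stays where it is left, and comes hard up on its washer somewhere in 0.95 to 1.1 (each bolt differs, not given); from there on only the clamp joint of that bolt winds up.
- bolt_b (a joint): Turn of the near left bolt: as for bolt_a, with its own end.
- bolt_c (a joint): Turn of the near right bolt: as for bolt_a, with its own end.
- bolt_d (a joint): Turn of the far right bolt: as for bolt_a, with its own end.
- clamp_a (a joint): Wind-up of the far left bolt and the seal under it: rad, 0 until the head is hard on its washer and the torque passes 0.35 N m, then the turning torque climbs by 4 N m per rad (0.8 N m at 0.11; the wrench held still carries up to 0.35 N m less). Let off, it springs back to 0.09 at most.
- clamp_b (a joint): Wind-up of the near left bolt and the seal under it: as for clamp_a.
- clamp_c (a joint): Wind-up of the near right bolt and the seal under it: as for clamp_a.
- clamp_d (a joint): Wind-up of the far right bolt and the seal under it: as for clamp_a.
- wrench: Tee socket wrench, 280 g, upright in the block. Origin: centre of the socket's rim, the lower end; z up the shank. Square socket 24.8 mm across flats (0.14 rad free play either way on a head), 11.5 mm deep, sides along its x and y, 42 mm across outside. Black grip with yellow ends, 100 mm along x, 20 mm wide along y, from 94 to 118 mm above the origin: hold it across its width, over the shank.
- tool_block: Wooden tool block, 75 x 170 x 55 mm (x, y, z), fixed; the wrench's hole is towards its +y end, two screwdrivers stand in it towards the other end, reaching 150 mm above the bench. Origin: centre of the underside.
- wrench_hole (a point): Centre of the mouth of the round hole for the wrench in the block, 55 mm above the bench: 48 mm wide, 40 mm deep. The wrench's origin is 40 mm below this point when it stands in the hole.
- spark_plug: Loose spark plug, 73 mm long, 20 mm thick, lying in front of the pot (leave alone). Origin at its underside.
- piston: Loose piston, 44 mm across, 43 mm high, standing to the left of the pot (leave alone). Origin at its underside.
- spanner: Loose 236 mm combination spanner lying flat to the right of the tool block (leave alone). Origin at its middle.
Things that resemble listed ones, but are neither listed nor needed, are in the scene too. Leave any purple look-alike of the wrench alone.

How it is judged:
By the outcome, as a careful person would: the job done as asked, in the order asked, and still so for the second after the job is handed in, with the robot touching nothing.
It also fails if it takes over 72 s, if anything falls off the work surface, if the arm or the gripper's body presses on something with over 40 N, if the wrist force passes 120 N, or if a joint passes its speed limit or range.

### The arm

A 6-joint arm with a two-finger parallel gripper is mounted at the origin on a cart in front of the work surface, level with it; the furniture and walls round the work are solid. World frame = base frame: x ahead of the robot, y to its left, z up, the work surface at z = 0. Lengths are in m, angles in rad, forces in N, time in s.
With the tool pointing down it reaches from about 0.35 to 0.775 m from the base axis. Payload 7.3 kg.
Tool frame: the origin (TCP) lies at the very end of the fingers, on their centre line; the grasp point (between the pads) lies 19 mm behind it; z points along the fingers, y is the direction in which the jaws open and shut (so a half turn about z gives the same grasp; the last joint's range is limited). The gripper opens to 92 mm and grips with 3 to 60 N. Pads are 19 mm wide; open, the fingers measure 130 mm over their backs; the gripper's body (75 mm by 190 mm) begins 47 mm behind the grasp point.
Start: joints at [-1.43, 0.342, 1.524, -0, 1.275, -0.146], TCP at [0.149, -0.504, 0.227] pointing down, gripper open.
Joint ranges: [-2.53, 2.53], [-0.77, 2.02], [0.04, 2.7], [-1, 4.14], [0.28, 2.66], [-3.11, 3.11]. Speed limits (rad/s): [2.57, 2.57, 3.14, 3.14, 3.14, 3.14].

### API

Orientations are given as [roll, pitch, yaw] about the fixed x, y, z axes, in that order (R = Rz(yaw) Ry(pitch) Rx(roll)).
In Python, from cell import robot gives the robot as it stands.
- The arm moves only by the shell command python3 -m pendant 'ROWS' [OPENING] [FORCE]. ROWS is JSON, a list of rows, each a list of 2 entries, a list of its own where there are three numbers: the shift along the tool's x, y, z in mm, then the turn about the tool's z in degrees. In form: [[[x, y, z], turn], ...]. A call has 1 to 10 rows; each row is the pose to reach, as a shift and turn from the pose measured when the call began, along the tool's axes at that moment; what a row does not reach only later rows make up. A row lasts 1/12 s, in which the tool goes at most 41.7 mm and 7.16 degrees, less where a joint would pass 70% of its speed; a pose out of reach is approached as far as the arm can. A call with a gripper value outside its range is refused whole. OPENING is the opening, from 0 (shut) to 1 (fully open), set as the call begins (- or left out, the last holds). The fingers move at their own pace and stop on an object; FORCE is the grip in N (left out, the last holds). Time passes only in rows, so rows that repeat a pose let the fingers close. It gives the time, the measured TCP pose, the force and the opening at its end, in the units of the state.
- robot.observe(): the state, without advancing time (a new reading comes with each control period).
- robot.read_camera(name): name is "side" or "top"; returns the picture (420x560x3 uint8, red, green, blue); there is no depth.
- robot.calibration(name): a dict with "vfov" (degrees; the focal length in pixels is half the picture's height over the tangent of half this angle, whatever the lens; pixels are square), "cx", "cy" (the principal point, pixels), "k1" (the pictures are not rectified: a ray, as slopes to the right and down, at radius r is drawn at 1 + k1 r^2 times it, then the intrinsics apply), "rvec" (rotation vector, rad) and "tvec" (3), from world to camera coordinates, as OpenCV has them. Camera axes: x right, y down, z forward; pixel columns grow to the right and rows downward; lengths in m; the calibration is good to about 2 mm. A picture is of the moment at which its call begins. calibration takes no time and is no camera call.
- robot.hand_in(): hands the job in, once; it reports no verdict.
Trained networks look in the newest picture that a camera, given by its name, has taken for a name from the list of things; names that differ only in an ending like _2 or _b are one class to them, and where a whole thing is asked for, a point or a joint stands for the part that bears it (a point fixed in the world has none). Each returns a list of dicts, best first, with "p" (0 to 1); they miss things now and then, are a little off and sometimes report something else, mostly with a low value. They report only what shows in the picture. A call takes as long as a camera call. They do not tell look-alikes from the thing itself.
- robot.find_in(camera, query): "xy" ([column, row] as shares, 0 to 1, of the picture: columns of its width, rows of its height, amid what is visible of it).
The state is a dict: "time": time; "qpos": joint angles; "qvel": joint speeds; "joint_efforts": joint torques, N m; "tool_pos": TCP position; "tool_rot": TCP orientation; "contact_force": force on the tool from outside, world axes, zero at the start; "torque": the same for the moment, N m; "opening": finger opening in m.
Only numpy, scipy, OpenCV 4.12 (cv2) and the standard library are available. Lean on these libraries where they do the work, as an engineer would, in place of code of your own. Each camera call takes 0.05 s, during which the arm holds its last target.

## Working session

There is one attempt and no reset: what is moved stays moved. The work goes in short steps, Python scripts to look and compute and a shell command to move; the robot and the scene stay as the last step left them, time stands still between calls to the robot, and variables do not carry over. Pictures are saved under pics/ and viewed, and the job is handed in when it is done.

```bash
ls; mkdir -p pics; python3 - <<'E'
from cell import robot
import cv2
s=robot.observe();print(s)
for n in("side","top"):
    im=robot.read_camera(n);cv2.imwrite(f"pics/{n}0.png",im[:,:,::-1]);print(n,robot.calibration(n))
    for q in("wrench","test_pot","tool_block","head_a"):
        print(q,[(round(d["p"],2),[round(d["xy"][0]*560),round(d["xy"][1]*420)]) for d in robot.find_in(n,q)][:6])
E
```

```text
pics
{'time': 0.0, 'qpos': array([-1.42996803e+00,  3.42679222e-01,  1.52503273e+00, -5.75007932e-06,
        1.27540281e+00, -1.46017280e-01]), 'qvel': array([ 0.00022318, -0.00207269,  0.00121416, -0.00013583, -0.00102201,
        0.00057359]), 'joint_efforts': array([-2.39805006e-03, -4.31252682e+01, -2.44216275e+01,  7.15808664e-02,
        5.61466638e-02, -1.40615430e-04]), 'tool_pos': array([ 0.1484891 , -0.50312892,  0.22606206]), 'tool_rot': array([-3.14008595e+00, -2.16024269e-04,  2.86847093e-01]), 'contact_force': array([ 0.79708145,  0.22480874, -0.47292646]), 'torque': array([-0.00935159,  0.02968211,  0.00861944]), 'opening': 0.09180653077109568}
side {'vfov': 52.27957050848269, 'cx': 278.60962240024605, 'cy': 200.6788441785694, 'k1': -0.06981249890918464, 'rvec': array([ 0.71878546, -2.2531236 ,  1.50091919]), 'tvec': array([0.3242457 , 0.23358528, 0.76085976])}
wrench [(0.84, [277, 174]), (0.58, [299, 212])]
test_pot [(0.8, [216, 256]), (0.56, [241, 229])]
tool_block [(0.81, [290, 193]), (0.3, [238, 230])]
head_a [(0.92, [214, 258])]
top {'vfov': 48.25014683108006, 'cx': 281.6546726121902, 'cy': 217.6105436393307, 'k1': -0.027440422071471605, 'rvec': array([ 2.15125352, -2.16966895,  0.12446009]), 'tvec': array([-0.13196208,  0.50493876,  1.4862669 ])}
wrench [(0.64, [315, 197]), (0.49, [277, 243]), (0.39, [213, 216])]
test_pot [(0.66, [213, 218])]
tool_block [(0.94, [335, 199]), (0.3, [225, 207])]
head_a [(0.58, [211, 217]), (0.39, [193, 228])]
```

View pics/side0.png

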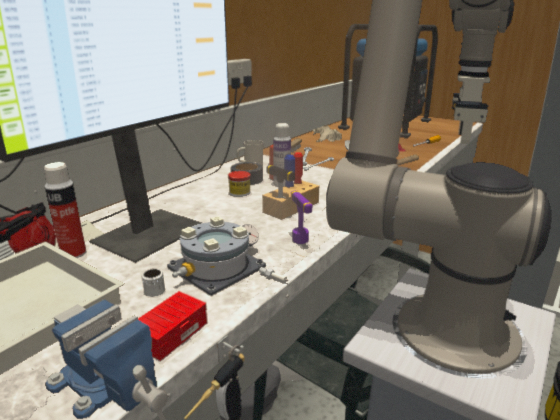

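View pics/top0.png

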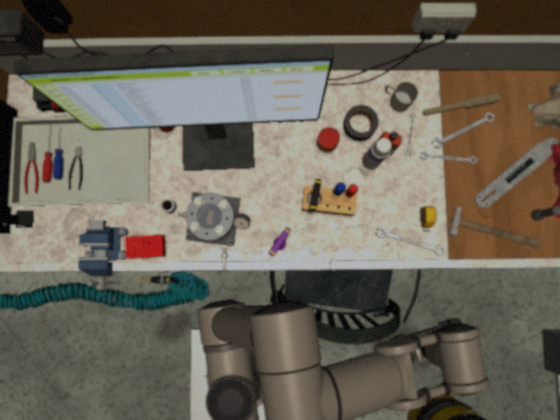

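```bash
python3 - <<'E'
import cv2
a=cv2.imread("pics/top0.png")[150:290,150:410];cv2.imwrite("pics/topcrop.png",cv2.resize(a,None,fx=3,fy=3,interpolation=cv2.INTER_CUBIC))
a=cv2.imread("pics/side0.png")[130:330,130:390];cv2.imwrite("pics/sidecrop.png",cv2.resize(a,None,fx=3,fy=3,interpolation=cv2.INTER_CUBIC))
E
```

```text
(no output)
```

View pics/topcrop.png

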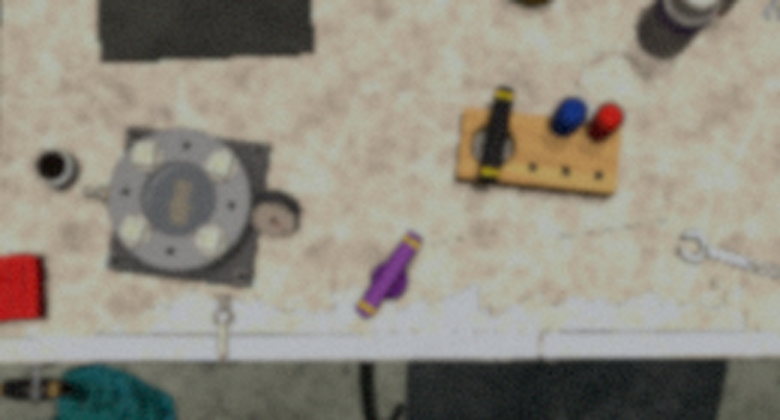

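View pics/sidecrop.png

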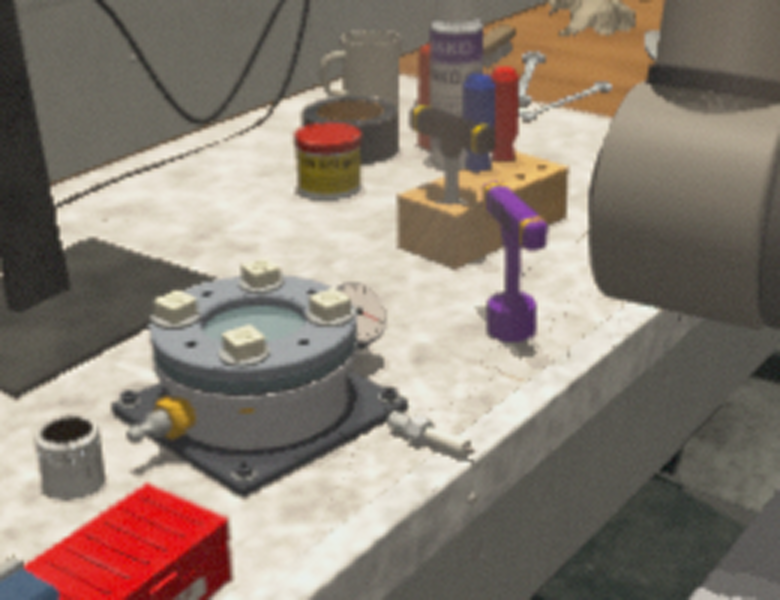

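The real wrench has a black grip with yellow ends and stands in the block: top (316,197), side (282,173). The purple look-alike, at top (280,241) and side (302,217), is free-standing on the bench, so I leave it alone. The pot is at top (211,217), side (214,256). Next I enlarge the crops to get precise points.

```bash
python3 - <<'E'
import cv2,numpy as np
def crop(n,x0,y0,w,h,f,o):
    a=cv2.imread(f"pics/{n}.png")[y0:y0+h,x0:x0+w];a=cv2.resize(a,None,fx=f,fy=f,interpolation=cv2.INTER_CUBIC)
    a=cv2.convertScaleAbs(a,alpha=1.0)
    for i in range(0,w,10): cv2.line(a,(i*f,0),(i*f,6),(0,0,255),1);cv2.putText(a,str(x0+i),(i*f,16),0,.35,(0,0,255))
    for i in range(0,h,10): cv2.line(a,(0,i*f),(6,i*f),(0,0,255),1);cv2.putText(a,str(y0+i),(8,i*f+4),0,.35,(0,0,255))
    cv2.imwrite(o,a)
crop("top0",180,185,66,60,10,"pics/c1.png")
crop("side0",170,210,95,75,8,"pics/c2.png")
crop("top0",295,170,70,55,10,"pics/c3.png")
crop("side0",255,140,75,75,8,"pics/c4.png")
E
```

```text
(no output)
```

View pics/c1.png

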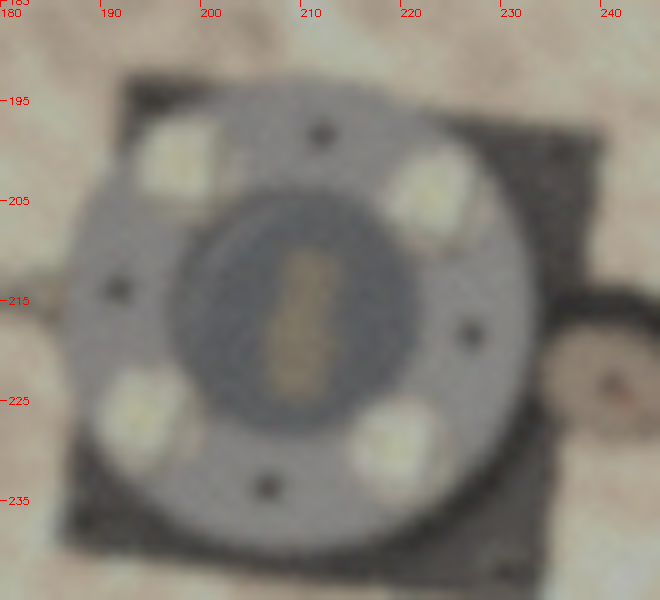

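View pics/c2.png

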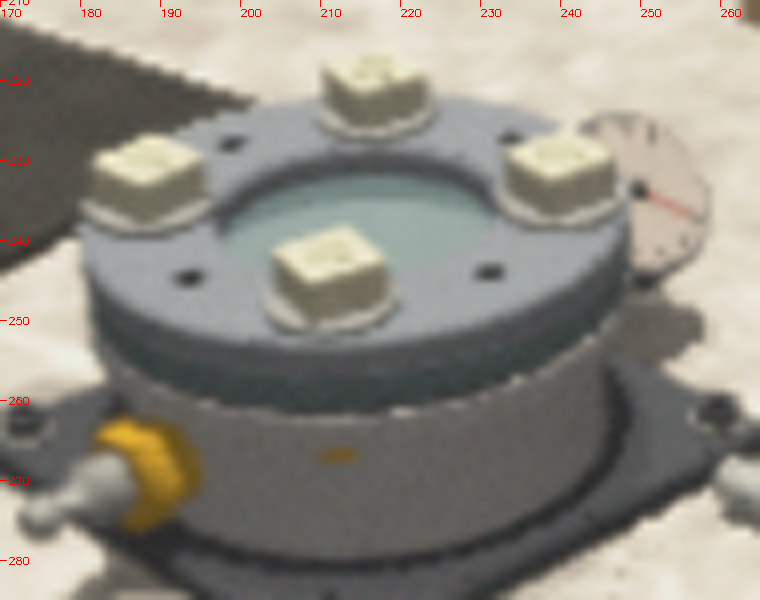

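View pics/c3.png

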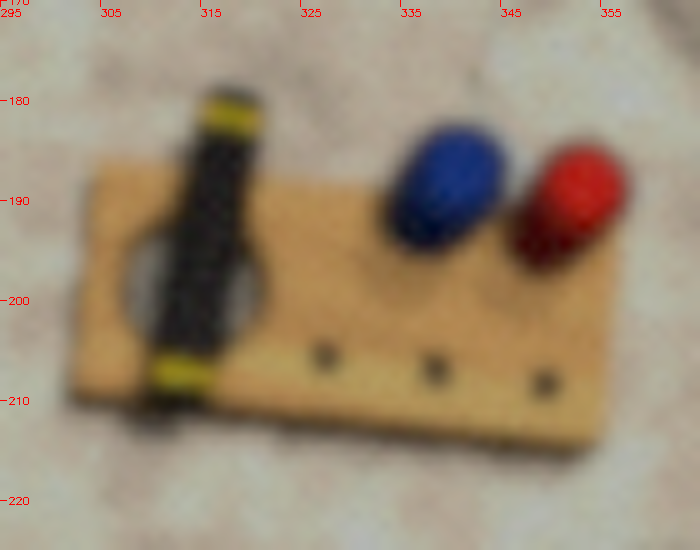

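View pics/c4.png

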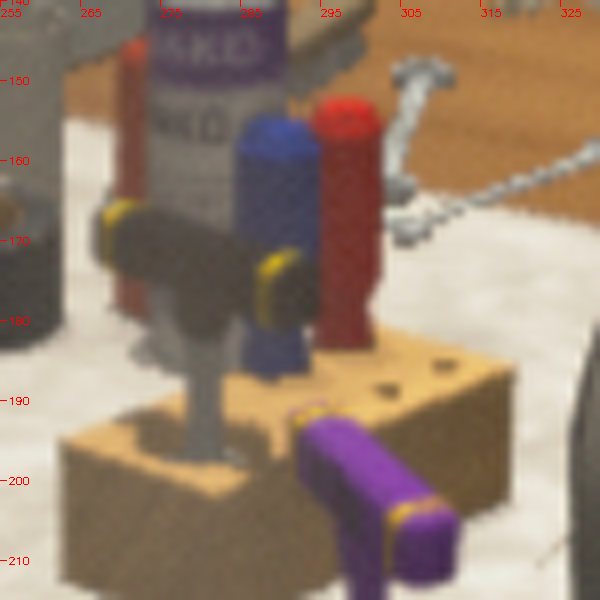

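```bash
cat > h.py <<'E'
import cv2,numpy as np
from cell import robot
from scipy.optimize import least_squares
C={n:robot.calibration(n) for n in("side","top")}
def proj(n,P):
    c=C[n];R=cv2.Rodrigues(np.array(c["rvec"]))[0]
    p=np.atleast_2d(P)@R.T+c["tvec"];s=p[:,:2]/p[:,2:];s=s*(1+c["k1"]*(s**2).sum(1,keepdims=True))
    f=210/np.tan(np.radians(c["vfov"]/2));return s*f+[c["cx"],c["cy"]]
def rot(t): return np.array([[np.cos(t),-np.sin(t)],[np.sin(t),np.cos(t)]])
def place(x,y,t,L):
    L=np.atleast_2d(L).astype(float);o=L.copy();o[:,:2]=L[:,:2]@rot(t).T+[x,y];return o
def src(p,x0,y0,f): return (np.array(p,float)+.5)/f-.5+[x0,y0]
def campos(n):
    c=C[n];R=cv2.Rodrigues(np.array(c["rvec"]))[0];return -R.T@np.array(c["tvec"])
def big(n,x0,y0,w,h,f,o,polys,isrc):
    a=cv2.imread(isrc)[y0:y0+h,x0:x0+w];a=cv2.resize(a,None,fx=f,fy=f,interpolation=cv2.INTER_CUBIC)
    for P,col in polys:
        q=((proj(n,P)-[x0,y0]+.5)*f-.5).round().astype(int);cv2.polylines(a,[q],True,col,1)
    cv2.imwrite(o,a)
def rect(x,y,t,hx,hy,z): return place(x,y,t,[[hx,hy,z],[-hx,hy,z],[-hx,-hy,z],[hx,-hy,z]])
E
cat > fit.py <<'E'
from h import *
print(campos("side").round(3),campos("top").round(3))
th=np.radians([45,135,225,315])
T=src([[183,165],[140,418],[388,448],[432,196],[321,134],[118,290],[266,488],[471,335]],180,185,10)
S=src([[150,160],[330,256],[560,158],[374,78],[231,143],[188,277],[489,272],[511,137]],170,210,8)
def model(v):
    H=np.c_[.056*np.cos(th),.056*np.sin(th),[.0955]*4]
    a=np.radians([0,90,180,270]);r=v[3];G=np.c_[r*np.cos(a),r*np.sin(a),[.08]*4]
    return place(v[0],v[1],v[2],np.r_[H,G])
res={}
for k in("both","top","side"):
    def f(v):
        P=model(v);e=[]
        if k!="side": e.append((proj("top",P)-T).ravel())
        if k!="top": e.append((proj("side",P)-S).ravel())
        return np.concatenate(e)
    s=least_squares(f,[.55,.1,0,.056]);print(k,s.x.round(4),np.sqrt((s.fun**2).mean()).round(2));res[k]=s.x
    if k=="both": print(s.fun.reshape(-1,2).round(1).tolist())
v=res["both"];H=model(v)[:4];print("heads",H.round(4).tolist())
# wrench grip: ends centre of top face in top, side ends
from scipy.optimize import minimize
E
python3 fit.py
```

```text
[-0.092  0.686  0.509] [ 0.327 -0.138  1.535]
both [ 0.5058  0.0912 -0.1403  0.0561] 0.31
[[-0.4, -0.1], [-0.0, -0.3], [0.5, 0.1], [-0.1, 0.1], [-0.1, 0.2], [-0.1, -0.2], [0.1, 0.1], [-0.0, 0.0], [-0.4, -0.1], [-0.2, -0.2], [-0.0, -0.4], [0.1, -1.0], [0.2, 0.3], [0.1, 0.2], [0.2, 0.4], [0.1, 0.6]]
top [ 0.5057  0.0911 -0.1431  0.0561] 0.2
side [ 0.5058  0.0912 -0.1381  0.056 ] 0.38
heads [[0.5505, 0.1249, 0.0955], [0.4721, 0.1359, 0.0955], [0.461, 0.0575, 0.0955], [0.5394, 0.0465, 0.0955]]
```

```bash
cat > fit2.py <<'E'
from fit import *
import sys
T=src([[230,117],[182,376]],295,170,10); S=src([[122,205],[284,256]],255,140,8)
def f(u):
    P=place(u[0],u[1],u[2],[[u[3],0,.131],[-u[3],0,.131]])
    return np.r_[(proj("top",P)-T).ravel(),(proj("side",P)-S).ravel()]
s=least_squares(f,[.55,-.14,0,.045]);u=s.x;print("wrench",u.round(4),s.fun.round(1))
g=(0,255,0)
B=[(rect(u[0],u[1],u[2],.05,.01,z),c) for z,c in((.133,g),(.109,(255,0,255)))]
# hole ellipse
ring=lambda r,z,x,y:np.c_[x+r*np.cos(np.linspace(0,6.28,40)),y+r*np.sin(np.linspace(0,6.28,40)),np.full(40,z)]
B.append((ring(.024,.055,u[0],u[1]),(255,255,0)))
big("top",295,170,70,55,10,"pics/o3.png",B,"pics/top0.png")
big("side",255,140,75,75,8,"pics/o4.png",B,"pics/side0.png")
# heads corners in side, order arbitrary-> match nearest model corners
K={0:[[92,165],[152,137],[207,160],[147,186]],1:[[273,250],[345,228],[387,262],[318,286]],2:[[508,150],[560,135],[615,155],[562,178]],3:[[322,70],[375,58],[430,75],[377,98]]}
P=[]
for k in K:
    q=src(K[k],170,210,8)
    def fh(w):
        m=proj("side",rect(w[1],w[2],w[0],.011,.011,.0955));d=np.linalg.norm(m[:,None]-q[None],axis=2).argmin(0)
        return np.r_[(m[d]-q).ravel(),(w[1:]-H[k,:2])*300]
    best=min((least_squares(fh,[v[2]+a,*H[k,:2]]) for a in(-.35,-.2,0,.2,.35)),key=lambda s:s.cost)
    print("abcd"[k],best.x.round(4),"rel",round(best.x[0]-v[2],3),round(best.cost,2))
    P+=[(rect(*best.x[1:],best.x[0],.011,.011,.0955),g),(rect(*best.x[1:],best.x[0],.011,.011,.083),(255,0,255))]
big("side",170,210,95,75,8,"pics/o2.png",P,"pics/side0.png");big("top",180,185,66,60,10,"pics/o1.png",P,"pics/top0.png")
E
python3 fit2.py
```

```text
[-0.092  0.686  0.509] [ 0.327 -0.138  1.535]
both [ 0.5058  0.0912 -0.1403  0.0561] 0.31
[[-0.4, -0.1], [-0.0, -0.3], [0.5, 0.1], [-0.1, 0.1], [-0.1, 0.2], [-0.1, -0.2], [0.1, 0.1], [-0.0, 0.0], [-0.4, -0.1], [-0.2, -0.2], [-0.0, -0.4], [0.1, -1.0], [0.2, 0.3], [0.1, 0.2], [0.2, 0.4], [0.1, 0.6]]
top [ 0.5057  0.0911 -0.1431  0.0561] 0.2
side [ 0.5058  0.0912 -0.1381  0.056 ] 0.38
heads [[0.5505, 0.1249, 0.0955], [0.4721, 0.1359, 0.0955], [0.461, 0.0575, 0.0955], [0.5394, 0.0465, 0.0955]]
wrench [ 0.5636 -0.2391 -0.1908  0.0405] [ 0.1 -0.4  0.3 -0.3  0.2  0.8  0.1  1.1]
a [-0.0251  0.5493  0.1251] rel 0.115 0.16
b [-0.2763  0.4712  0.1361] rel -0.136 0.35
c [-0.098   0.4608  0.0572] rel 0.042 0.94
d [-0.0527  0.5378  0.0479] rel 0.088 1.21
```

View pics/o2.png

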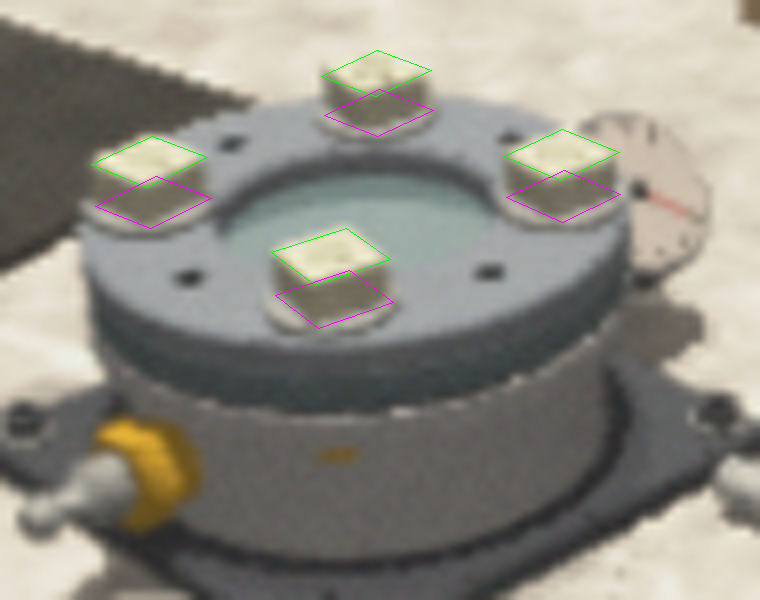

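View pics/o1.png

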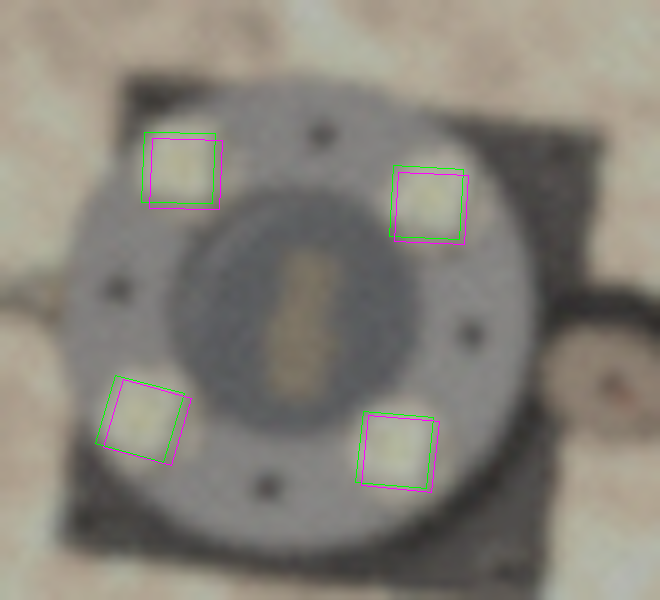

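View pics/o3.png

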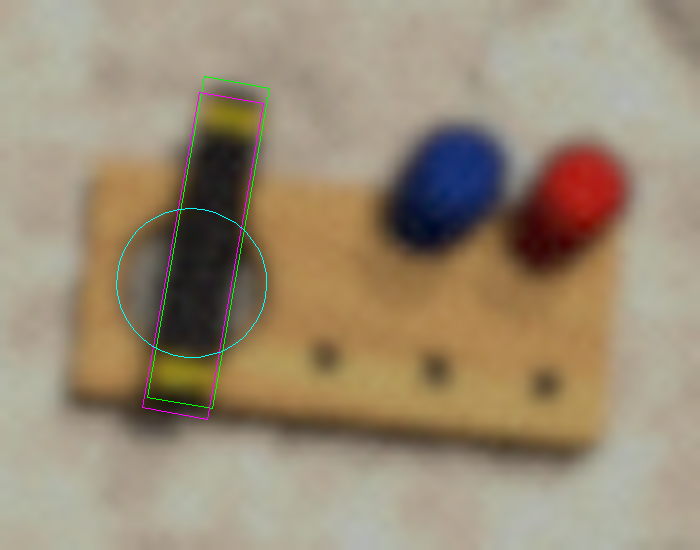

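View pics/o4.png

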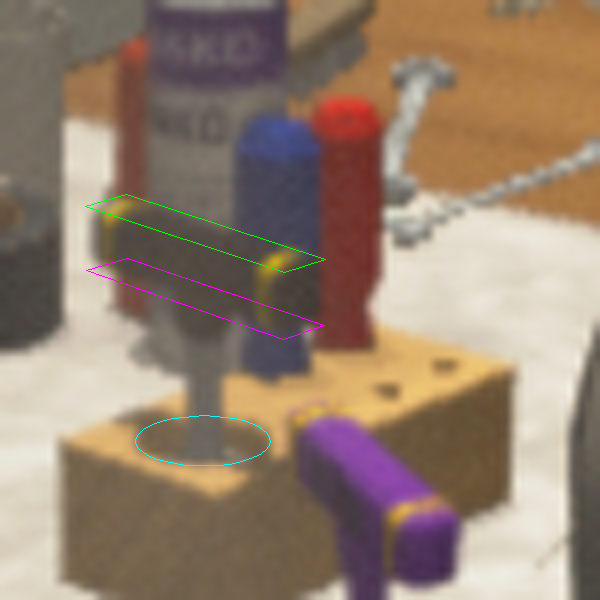

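```bash
cat > heads.py <<'E'
from fit import *
def rectify(im,n,cx,cy,z,half=.02,N=200):
    t=np.linspace(-half,half,N);X,Y=np.meshgrid(t,t)  # col = -y , row=-x
    P=np.c_[(cx-Y).ravel(),(cy-X).ravel(),np.full(N*N,z)]
    m=proj(n,P).reshape(N,N,2).astype(np.float32);return cv2.remap(im,m[...,0],m[...,1],cv2.INTER_CUBIC)
if __name__=="__main__":
    import sys
    im=cv2.imread(sys.argv[1]);row=[]
    for k in range(4):
        a=rectify(im,"side",H[k,0],H[k,1],.0955);g=a.min(2);
        th_,b=cv2.threshold(cv2.GaussianBlur(g,(0,0),2),0,255,cv2.THRESH_OTSU)
        # best square by contrast
        best=None
        gf=cv2.GaussianBlur(a,(0,0),2).astype(float).mean(2)
        xs=(np.arange(200)-99.5)*.0002
        Xc,Yr=np.meshgrid(xs,xs);wx,wy=-Yr,-Xc
        for dx in np.arange(-.003,.0031,.0005):
          for dy in np.arange(-.003,.0031,.0005):
            for r in np.arange(-.45,.46,.025):
              t=v[2]+r;c,s=np.cos(t),np.sin(t);lx=c*(wx-dx)+s*(wy-dy);ly=-s*(wx-dx)+c*(wy-dy)
              d=np.maximum(abs(lx),abs(ly));sc=gf[d<.0105].mean()-gf[(d>.0115)&(d<.0135)].mean()
              if best is None or sc>best[0]: best=(sc,dx,dy,r)
        sc,dx,dy,r=best;print("abcd"[k],"off",round(dx*1e3,1),round(dy*1e3,1),"rel",round(r,3),"sc",round(sc,1))
        q=rect(dx,dy,v[2]+r,.011,.011,0)[:,:2];pp=np.c_[-q[:,1],-q[:,0]]/.0002+99.5
        cv2.polylines(a,[pp.round().astype(int)],True,(0,255,0),1);row.append(a)
    cv2.imwrite(sys.argv[2],np.hstack(row))
E
python3 heads.py pics/side0.png pics/hd0.png|tail -4
```

```text
a off 1.0 0.0 rel -0.025 sc 66.6
b off -0.5 0.5 rel -0.275 sc 50.2
c off 0.5 0.5 rel -0.45 sc 48.8
d off -1.5 2.0 rel -0.45 sc 24.1
```

View pics/hd0.png

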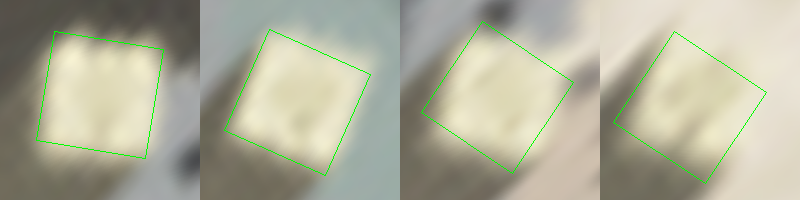

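```bash
python3 - <<'E'
import cv2,numpy as np
im=cv2.imread("pics/side0.png");r=[]
for (x,y) in((188,233),(211,244),(239,232),(216,221)):
    a=im[y-11:y+11,x-11:x+11];a=cv2.resize(a,None,fx=18,fy=18,interpolation=cv2.INTER_LANCZOS4);a=cv2.normalize(a,None,0,255,cv2.NORM_MINMAX);r.append(a)
o=np.vstack([np.hstack(r[:2]),np.hstack(r[2:])]);cv2.imwrite("pics/hz.png",cv2.resize(o,(600,600)))
E
```

```text
(no output)
```

View pics/hz.png

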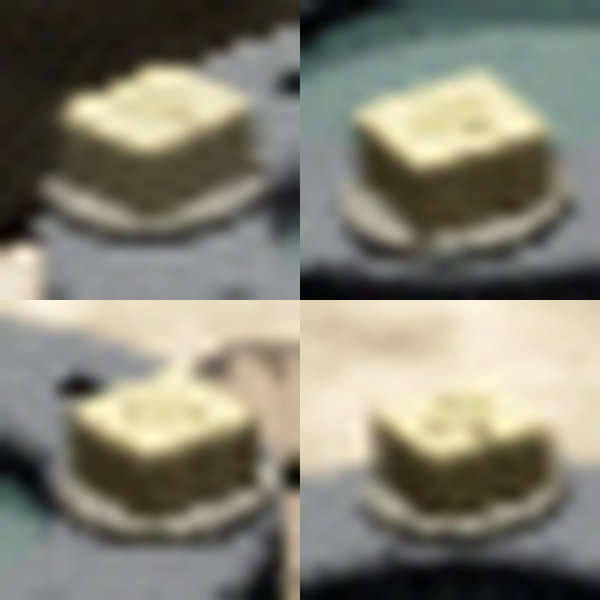

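```bash
cat > hz.py <<'E'
from fit import *
cen=[(188,233),(211,244),(239,232),(216,221)]
K=[[[62,108],[150,153],[250,103],[160,65]],[[57,122],[122,170],[250,133],[182,72]],[[70,113],[148,160],[260,105],[180,75]],[[72,105],[140,165],[253,125],[165,78]]]
for k in range(4):
    q=(np.array(K[k])+.5)/(300/22)-.5+np.array(cen[k])-11
    def fh(w):
        m=proj("side",rect(w[1],w[2],w[0],.0108,.0108,.0955));m=np.array([m[1],m[2],m[3],m[0]]);
        return np.r_[(m[idx]-q).ravel(),(w[1:]-H[k,:2])*300]
    out=[]
    for sh in range(4):
        idx=(np.arange(4)+sh)%4
        for fl in(1,-1):
            idx=((fl*np.arange(4)+sh)%4)
            s=least_squares(fh,[v[2],*H[k,:2]]);out.append((s.cost,s.x,s.fun[:8].round(1)))
    s=min(out,key=lambda o:o[0]);print("abcd"[k],"yaw",s[1][0].round(3),"rel",(s[1][0]-v[2]).round(3),((s[1][1:]-H[k,:2])*1e3).round(1),round(s[0],2),s[2])
E
python3 hz.py | tail -4
```

```text
a yaw -3.183 rel -3.042 [ 0.1 -0.3] 0.14 [-0.3  0.3 -0.1 -0.2  0.2 -0.1  0.1  0. ]
b yaw 2.827 rel 2.967 [-0.7  0.5] 0.23 [-0.2 -0.5  0.   0.1  0.1 -0.2 -0.   0.3]
c yaw 2.92 rel 3.061 [-0.  -0.2] 0.42 [-0.1 -0.2  0.2 -0.3 -0.   0.8 -0.2 -0.3]
d yaw 1.362 rel 1.502 [0.8 0.3] 0.97 [-0.3  0.9  0.1 -0.5 -0.3 -0.4  0.7  0.2]
```

```bash
cat > tri.py <<'E'
from h import *
def tri(t,s):
    f=lambda P:np.r_[proj("top",P)[0]-t,proj("side",P)[0]-s]
    r=least_squares(f,[.7,0,.2]);return r.x.round(3),r.fun.round(1)
print("mon corner",tri([322,120],[228,107]))
print("spray can top",tri([382,147],[282,127]))
print("blue",tri([341,187],[288,155]))
print("purple",tri([281,240],[301,203]))
E
python3 tri.py; python3 - <<'E'
import math
x,y=.5636,-.2391
print("yaw rel. deg", math.degrees((-.19+math.pi)-.2868))
E
```

```text
mon corner (array([ 0.748, -0.247,  0.283]), array([-1.1, -1.3,  1.7,  0.3]))
spray can top (array([ 0.69 , -0.431,  0.198]), array([-0.1, -0.2,  0.3,  0. ]))
blue (array([ 0.583, -0.313,  0.151]), array([-0.6, -0.9,  1.1,  0.1]))
purple (array([ 0.426, -0.134,  0.099]), array([ 0.1,  0.2, -0.1, -0. ]))
yaw rel. deg 152.68137232816235
```

```bash
cat > rel.py <<'E'
import sys,numpy as np
from cell import robot
from scipy.spatial.transform import Rotation as Ro
def rel(x,y,z,yaw):
    s=robot.observe();R=Ro.from_euler("xyz",s["tool_rot"]).as_matrix()
    d=R.T@(np.array([x,y,z])-s["tool_pos"])*1e3
    cur=s["tool_rot"][2];t=-(yaw-cur);t=(t+np.pi)%(2*np.pi)-np.pi
    print("t",round(s["time"],2),"pos",s["tool_pos"].round(4),"rot",s["tool_rot"].round(4),"q6",s["qpos"][5].round(2),"shift mm",d.round(1),"turn deg",np.degrees(t).round(1),"F",s["contact_force"].round(2),"M",s["torque"].round(3),"open",round(s["opening"],4))
if __name__=="__main__": rel(*map(float,sys.argv[1:5]))
E
python3 rel.py .5636 -.2391 .226 2.95
```

```text
t 0.5 pos [ 0.1485 -0.5036  0.2267] rot [ 3.1416 -0.      0.2868] q6 -0.15 shift mm [ 472.9 -136.3    0.7] turn deg -152.6 F [-0.39 -0.87  0.22] M [-0.03   0.023  0.   ] open 0.0919
```

```bash
python3 -m pendant '[[[39,-11,0],-7],[[78,-22,0],-14],[[117,-34,0],-21],[[156,-45,0],-28],[[195,-56,0],-35],[[234,-67,0],-42],[[273,-78,0],-49],[[312,-90,0],-56],[[351,-101,0],-63],[[390,-112,0],-70]]' 0.55 20; python3 rel.py .5636 -.2391 .226 2.95
```

```text
time: 1.33
tool_pos: [0.4924, -0.2843, 0.2269]
tool_rot: [3.141, 0.0, 1.515]
contact_force: [-0.5, -0.3, -0.8]
opening: 0.0505
t 1.33 pos [ 0.4924 -0.2843  0.2269] rot [3.1414e+00 2.0000e-04 1.5147e+00] q6 -0.6 shift mm [49.1 68.5  0.9] turn deg -82.2 F [-0.52 -0.31 -0.75] M [-0.042 -0.113  0.056] open 0.0505
```

```bash
python3 -m pendant '[[[16,23,0],-7],[[33,46,0],-14],[[49,68,0],-21],[[49,68,0],-28],[[49,68,0],-35],[[49,68,0],-42],[[49,68,0],-49],[[49,68,0],-56],[[49,68,0],-63],[[49,68,0],-70]]'; python3 -m pendant '[[[0,0,0],-7],[[0,0,0],-12],[[0,0,0],-12],[[0,0,0],-12]]'; python3 rel.py .5636 -.2391 .102 2.95; python3 - <<'E'
from cell import robot
import cv2
for n in("side","top"):
    a=robot.read_camera(n)[:,:,::-1];cv2.imwrite(f"pics/{n}1.png",a)
    x0,y0=(240,100) if n=="side" else (270,140)
    cv2.imwrite(f"pics/{n}1c.png",cv2.resize(a[y0:y0+120,x0:x0+120],None,fx=5,fy=5,interpolation=cv2.INTER_CUBIC))
E
```

```text
time: 2.17
tool_pos: [0.5631, -0.2391, 0.2268]
tool_rot: [-3.141, 0.0, 2.743]
contact_force: [0.0, -0.0, -0.8]
opening: 0.0502
time: 2.5
tool_pos: [0.5631, -0.2392, 0.2267]
tool_rot: [-3.141, -0.0, 2.949]
contact_force: [0.0, 1.1, 0.7]
opening: 0.0508
t 2.5 pos [ 0.5631 -0.2392  0.2267] rot [-3.1415 -0.      2.9491] q6 -1.91 shift mm [ -0.5   0.2 124.7] turn deg -0.1 F [0.03 1.15 0.66] M [ 0.046 -0.163 -0.02 ] open 0.0508
```

View pics/side1c.png

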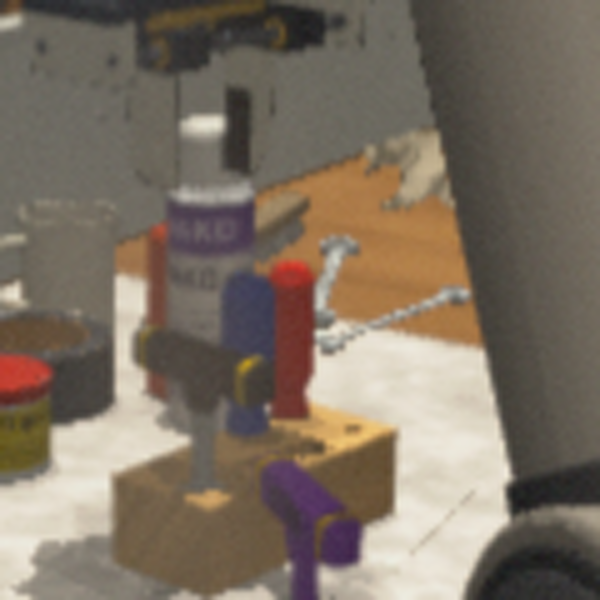

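View pics/top1c.png

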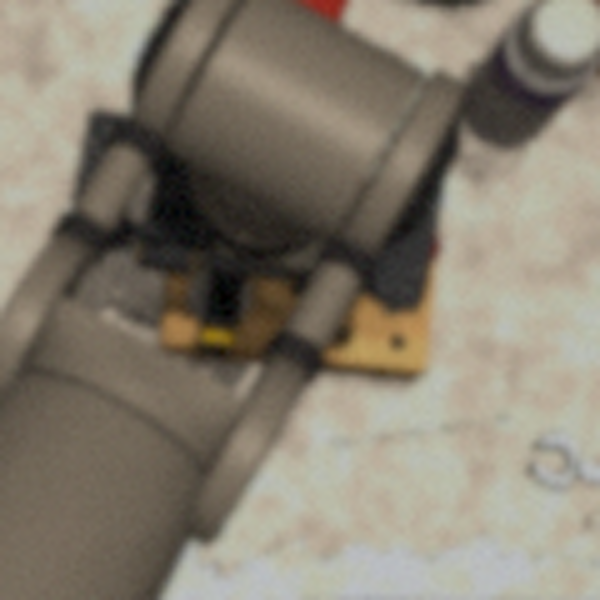

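```bash
python3 -m pendant '[[[0,0,30],0],[[0,0,60],0],[[0,0,90],0],[[0,0,115],0],[[0,0,125],0],[[0,0,125],0]]'; python3 -m pendant '[[[0,0,0],0],[[0,0,0],0],[[0,0,0],0],[[0,0,0],0],[[0,0,0],0],[[0,0,0],0]]' 0 60;  python3 rel.py .5636 -.2391 .102 2.95
```

```text
time: 3.1
tool_pos: [0.5618, -0.2384, 0.0992]
tool_rot: [3.14, -0.005, 2.948]
contact_force: [-0.7, -0.7, -0.2]
opening: 0.0504
time: 3.6
tool_pos: [0.5622, -0.2389, 0.1001]
tool_rot: [3.141, -0.003, 2.948]
contact_force: [-1.3, -1.1, 2.8]
opening: 0.0196
t 3.6 pos [ 0.5622 -0.2389  0.1001] rot [ 3.1409 -0.0032  2.9481] q6 -1.9 shift mm [-1.5  0.  -1.9] turn deg -0.1 F [-1.29 -1.07  2.8 ] M [ 0.011 -0.122  0.013] open 0.0196
```

```bash
python3 -m pendant '[[[0,0,-15],0],[[0,0,-45],0],[[0,0,-80],0],[[0,0,-117],0],[[0,0,-117],0]]'; python3 rel.py .5505 .1249 .215 3.10; python3 - <<'E'
from cell import robot
import cv2
for n in("side",):
    a=robot.read_camera(n)[:,:,::-1];cv2.imwrite(f"pics/{n}2.png",a)
    x0,y0=(230,70)
    cv2.imwrite(f"pics/{n}2c.png",cv2.resize(a[y0:y0+150,x0:x0+120],None,fx=4,fy=4,interpolation=cv2.INTER_CUBIC))
E
```

```text
time: 4.02
tool_pos: [0.5653, -0.2405, 0.2252]
tool_rot: [-3.138, 0.009, 2.948]
contact_force: [2.0, -0.3, -2.0]
opening: 0.0198
t 4.02 pos [ 0.5653 -0.2405  0.2252] rot [-3.138   0.0092  2.9482] q6 -1.9 shift mm [ 84.8 355.8   8.1] turn deg -8.7 F [ 1.95 -0.28 -2.03] M [ 0.03  -0.224  0.008] open 0.0198
```

View pics/side2c.png

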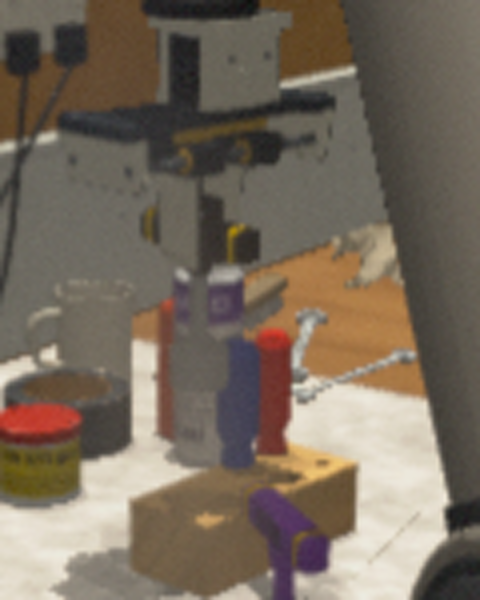

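```bash
python3 -m pendant '[[[7,30,0],-2],[[15,62,0],-4],[[24,100,0],-6],[[33,138,0],-8],[[42,177,0],-8],[[51,215,0],-8],[[60,253,0],-8],[[69,291,0],-8],[[77,325,0],-8],[[82,345,0],-8]]';  python3 -m pendant '[[[2,6,4],0],[[2,11,8],0],[[2,11,8],0]]'; python3 rel.py .5505 .1249 .215 3.10
```

```text
time: 4.9
tool_pos: [0.5484, 0.118, 0.2185]
tool_rot: [-3.14, 0.001, 3.09]
contact_force: [0.4, -0.5, -2.3]
opening: 0.0196
time: 5.15
tool_pos: [0.5457, 0.1293, 0.2081]
tool_rot: [-3.139, -0.003, 3.091]
contact_force: [-0.2, -0.8, -3.5]
opening: 0.0199
t 5.15 pos [0.5457 0.1293 0.2081] rot [-3.1389 -0.0033  3.091 ] q6 -1.42 shift mm [-5.  -4.2 -6.9] turn deg -0.5 F [-0.18 -0.83 -3.5 ] M [ 0.088 -0.182 -0.003] open 0.0199
```

```bash
python3 -m pendant '[[[-5,-4,-5],0],[[-5,-4,-5],0],[[-5,-4,-5],0]]'; python3 rel.py .5505 .1249 .20 3.10; python3 - <<'E'
from cell import robot
import cv2
for n in("side",):
    a=robot.read_camera(n)[:,:,::-1];cv2.imwrite(f"pics/{n}3.png",a)
    x0,y0=(150,140)
    cv2.imwrite(f"pics/{n}3c.png",cv2.resize(a[y0:y0+120,x0:x0+110],None,fx=5,fy=5,interpolation=cv2.INTER_CUBIC))
E
```

```text
time: 5.4
tool_pos: [0.5513, 0.1234, 0.2134]
tool_rot: [-3.139, -0.003, 3.089]
contact_force: [0.5, 0.1, -3.8]
opening: 0.0197
t 5.4 pos [0.5513 0.1234 0.2134] rot [-3.1387e+00 -2.6000e-03  3.0887e+00] q6 -1.43 shift mm [ 0.8  1.5 13.4] turn deg -0.7 F [ 0.5   0.13 -3.76] M [ 0.118 -0.122  0.004] open 0.0197
```

View pics/side3c.png

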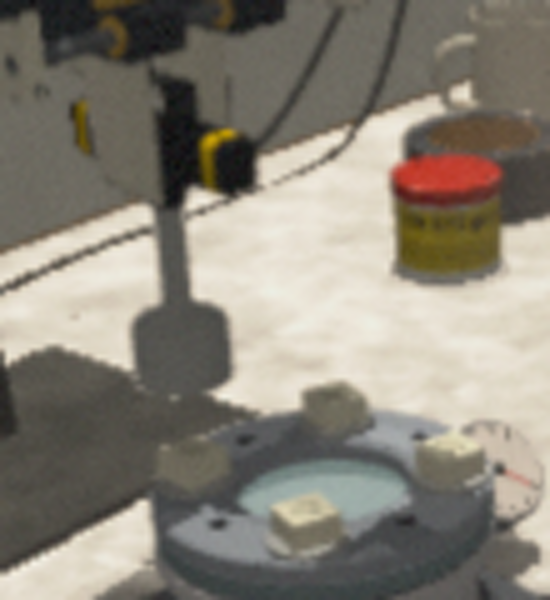

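```bash
cat > ov.py <<'E'
from h import *
import sys
def circ(r,z,x,y):
    t=np.linspace(0,6.28,40);return np.c_[x+r*np.cos(t),y+r*np.sin(t),np.full(40,z)]
def ov(img,o,x0,y0,w,h,f,dx=0,dy=0,n="side",zo=.085):
    s=robot.observe();p=s["tool_pos"];x,y,z=p[0]+dx,p[1]+dy,p[2]-zo;t=s["tool_rot"][2]
    B=[(circ(.021,z,x,y),(0,255,0)),(circ(.021,z+.02,x,y),(255,255,0)),(rect(x,y,t,.05,.01,z+.118),(0,255,0)),(rect(x,y,t,.05,.01,z+.094),(255,0,255)),(np.array([[x,y,z],[x,y,z+.118]]),(0,0,255))]
    big(n,x0,y0,w,h,f,o,B,img)
if __name__=="__main__": ov(sys.argv[1],sys.argv[2],*map(int,sys.argv[3:8]))
E
python3 ov.py pics/side3.png pics/ov3.png 160 145 75 75 8
```

```text
(no output)
```

View pics/ov3.png

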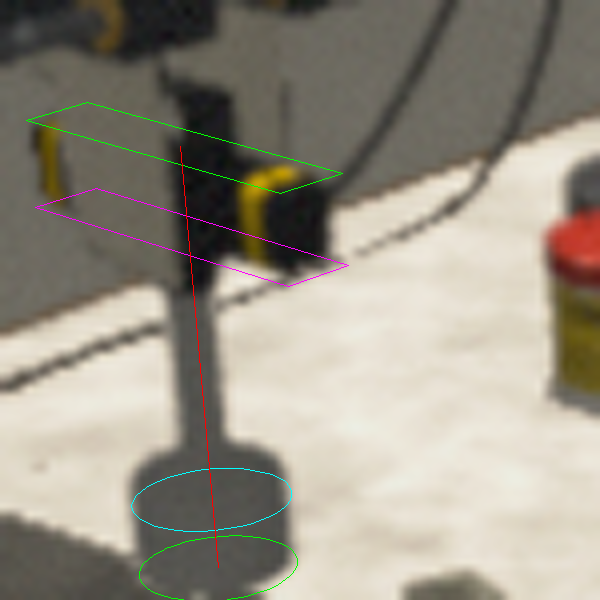

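```bash
python3 rel.py .5492 .1240 .168 3.10;  python3 -m pendant '[[[2,1,8],-1],[[2,1,16],-1],[[2,1,24],-1],[[2,1,28],-1],[[2,1,28],-1]]'; python3 rel.py .5492 .1240 .168 3.10
```

```text
t 5.45 pos [0.5511 0.1237 0.2133] rot [-3.1388e+00 -2.8000e-03  3.0889e+00] q6 -1.43 shift mm [ 1.7  0.3 45.3] turn deg -0.6 F [-0.45  0.34 -3.9 ] M [ 0.084 -0.115  0.012] open 0.0197
time: 5.87
tool_pos: [0.5482, 0.1247, 0.1836]
tool_rot: [-3.139, -0.006, 3.106]
contact_force: [0.0, -0.1, -1.9]
opening: 0.0197
t 5.87 pos [0.5482 0.1247 0.1836] rot [-3.1385 -0.0059  3.1063] q6 -1.45 shift mm [-1.2 -0.6 15.6] turn deg 0.4 F [ 0.   -0.1  -1.87] M [ 0.109 -0.151  0.017] open 0.0197
```

```bash
python3 -m pendant '[[[-1,-1,4],0],[[-1,-1,7],0],[[-1,-1,10],0],[[-1,-1,13],0],[[-1,-1,15],0]]'; python3 rel.py .5492 .1240 .168 3.10
```

```text
time: 6.28
tool_pos: [0.5493, 0.1237, 0.1688]
tool_rot: [-3.139, -0.005, 3.106]
contact_force: [-1.7, 0.1, 14.7]
opening: 0.0198
t 6.28 pos [0.5493 0.1237 0.1688] rot [-3.1387 -0.005   3.1064] q6 -1.45 shift mm [0.1 0.3 0.8] turn deg 0.4 F [-1.73  0.14 14.7 ] M [ 0.245  0.314 -0.042] open 0.0198
```

```bash
python3 -m pendant '[[[0,0,-0.5],3],[[0,0,-0.5],6],[[0,0,-0.5],8],[[0,0,-0.5],8]]'; python3 rel.py .5492 .1240 .168 3.10;python3 -m pendant '[[[0,0,0],3],[[0,0,0],5],[[0,0,0],5]]'; python3 rel.py .5492 .1240 .168 3.10
```

```text
time: 6.62
tool_pos: [0.5494, 0.1244, 0.1694]
tool_rot: [-3.139, -0.004, 2.966]
contact_force: [0.0, 3.5, -2.2]
opening: 0.0194
t 6.62 pos [0.5494 0.1244 0.1694] rot [-3.1393 -0.0043  2.9657] q6 -1.31 shift mm [ 0.1 -0.4  1.4] turn deg -7.7 F [ 0.02  3.47 -2.22] M [ 0.95  -0.183  0.061] open 0.0194
time: 6.87
tool_pos: [0.5495, 0.1248, 0.1694]
tool_rot: [-3.14, -0.004, 2.879]
contact_force: [0.2, 3.3, -3.0]
opening: 0.02
t 6.87 pos [0.5495 0.1248 0.1694] rot [-3.1396 -0.0037  2.8788] q6 -1.22 shift mm [ 0.1 -0.8  1.4] turn deg -12.7 F [ 0.19  3.26 -2.97] M [ 0.794 -0.338  0.213] open 0.02
```

```bash
python3 -m pendant '[[[0,0,0],7],[[0,0,0],14],[[0,0,0],20],[[0,0,0],25],[[0,0,0],25]]'; python3 rel.py .5492 .1240 .168 2.43
```

```text
time: 7.28
tool_pos: [0.5498, 0.1251, 0.1694]
tool_rot: [-3.139, -0.002, 2.442]
contact_force: [1.7, 3.1, -4.2]
opening: 0.0194
t 7.28 pos [0.5498 0.1251 0.1694] rot [-3.1391e+00 -2.3000e-03  2.4415e+00] q6 -0.78 shift mm [-0.2 -1.2  1.4] turn deg 0.7 F [ 1.66  3.12 -4.24] M [ 0.734 -0.501  0.067] open 0.0194
```

```bash
python3 -m pendant '[[[0,0,0],-3],[[0,0,-10],-3],[[0,0,-22],-3],[[0,0,-34],-4],[[0,0,-36],-6]]'; python3 rel.py .4598 .0575 .199 2.92
```

```text
time: 7.7
tool_pos: [0.5509, 0.1247, 0.2084]
tool_rot: [-3.141, 0.001, 2.549]
contact_force: [1.0, -0.1, -2.9]
opening: 0.0196
t 7.7 pos [0.5509 0.1247 0.2084] rot [-3.1409e+00  9.0000e-04  2.5486e+00] q6 -0.89 shift mm [  38.  -106.6    9.4] turn deg -21.3 F [ 1.03 -0.13 -2.86] M [ 0.028 -0.184  0.038] open 0.0196
```

```bash
python3 -m pendant '[[[7,-21,0],-5],[[15,-45,0],-10],[[24,-69,0],-15],[[33,-93,0],-20],[[38,-106,0],-21],[[38,-107,2],-21],[[38,-107,4],-21]]'; python3 rel.py .4598 .0575 .1665 2.92; python3 - <<'E'
from cell import robot
import cv2
n="side";a=robot.read_camera(n)[:,:,::-1];cv2.imwrite(f"pics/{n}4.png",a)
E
python3 ov.py pics/side4.png pics/ov4.png 160 140 110 110 6
```

```text
time: 8.28
tool_pos: [0.4597, 0.0566, 0.2054]
tool_rot: [-3.14, 0.002, 2.914]
contact_force: [0.7, -0.3, -3.1]
opening: 0.0194
t 8.28 pos [0.4597 0.0566 0.2054] rot [-3.1405e+00  2.3000e-03  2.9143e+00] q6 -1.39 shift mm [ 0.2  1.  38.8] turn deg -0.3 F [ 0.71 -0.34 -3.08] M [ 0.077 -0.175  0.025] open 0.0194
```

View pics/ov4.png

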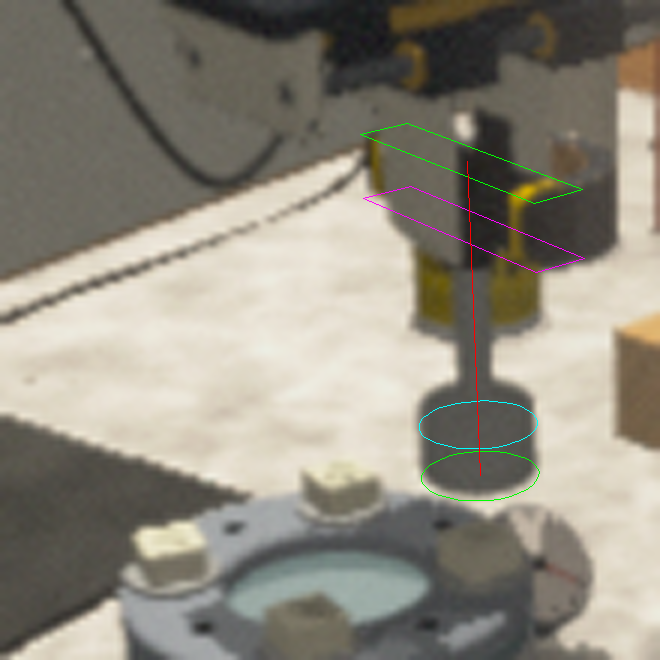

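```bash
python3 -m pendant '[[[0,1,10],0],[[0,1,20],0],[[0,1,24],0],[[0,1,28],0],[[0,1,32],0],[[0,1,36],0],[[0,1,37],0]]'; python3 rel.py .4598 .0575 .1665 2.92
```

```text
time: 8.92
tool_pos: [0.4613, 0.058, 0.1688]
tool_rot: [-3.141, 0.004, 2.915]
contact_force: [-3.6, 0.8, 12.4]
opening: 0.0195
t 8.92 pos [0.4613 0.058  0.1688] rot [-3.1411  0.0038  2.9148] q6 -1.38 shift mm [ 1.3 -0.8  2.3] turn deg -0.3 F [-3.62  0.78 12.37] M [0.151 0.656 0.002] open 0.0195
```

```bash
python3 -m pendant '[[[1,0,-1],4],[[1,0,-1],6],[[1,0,-1],6]]'; python3 rel.py .4598 .0575 .1665 2.92;python3 -m pendant '[[[0,0,0],3],[[0,0,0],5],[[0,0,0],5]]'; python3 rel.py .4598 .0575 .168 2.92
```

```text
time: 9.17
tool_pos: [0.4605, 0.0581, 0.17]
tool_rot: [-3.141, 0.004, 2.809]
contact_force: [-1.0, -1.1, -2.3]
opening: 0.0196
t 9.17 pos [0.4605 0.0581 0.17  ] rot [-3.1412  0.0044  2.809 ] q6 -1.28 shift mm [ 0.5 -0.8  3.5] turn deg -6.4 F [-1.02 -1.12 -2.35] M [-0.134 -0.092  0.01 ] open 0.0196
time: 9.42
tool_pos: [0.4602, 0.0579, 0.17]
tool_rot: [-3.141, 0.004, 2.722]
contact_force: [-1.4, -1.0, -1.9]
opening: 0.0196
t 9.42 pos [0.4602 0.0579 0.17  ] rot [-3.1407  0.004   2.7223] q6 -1.19 shift mm [ 0.2 -0.5  2. ] turn deg -11.3 F [-1.39 -1.01 -1.92] M [-0.323  0.177  0.142] open 0.0196
```

```bash
python3 -m pendant '[[[0,0,0],7],[[0,0,0],14],[[0,0,0],21],[[0,0,0],26.5],[[0,0,0],26.5]]'; python3 rel.py .4598 .0575 .168 2.43;  python3 -m pendant '[[[0,0,0],-3],[[0,0,-10],-3],[[0,0,-22],-3],[[0,0,-34],-4],[[0,0,-36],-6]]'; python3 rel.py .4714 .1364 .203 2.826
```

```text
time: 9.83
tool_pos: [0.4605, 0.058, 0.17]
tool_rot: [3.14, 0.004, 2.258]
contact_force: [1.1, 0.8, -3.8]
opening: 0.0197
t 9.83 pos [0.4605 0.058  0.17  ] rot [3.14   0.004  2.2585] q6 -0.73 shift mm [ 0.  -0.9  2. ] turn deg -9.8 F [ 1.08  0.78 -3.75] M [ 0.047 -0.099  0.081] open 0.0197
time: 10.25
tool_pos: [0.4615, 0.0582, 0.2078]
tool_rot: [3.138, 0.007, 2.369]
contact_force: [1.3, 1.0, -2.6]
opening: 0.0195
t 10.25 pos [0.4615 0.0582 0.2078] rot [3.1379 0.0066 2.3687] q6 -0.84 shift mm [47.5 62.9  4.7] turn deg -26.2 F [ 1.29  1.02 -2.65] M [ 0.101 -0.157  0.054] open 0.0195
```

```bash
python3 -m pendant '[[[12,16,0],-7],[[25,33,0],-14],[[38,51,0],-21],[[47,62,0],-26],[[47,63,2],-26],[[47,63,4],-26]]'; python3 rel.py .471 .1363 .1665 2.826; python3 - <<'E'
from cell import robot
import cv2
n="side";a=robot.read_camera(n)[:,:,::-1];cv2.imwrite(f"pics/{n}5.png",a)
E
python3 ov.py pics/side5.png pics/ov5.png 160 140 110 110 6
```

```text
time: 10.75
tool_pos: [0.4719, 0.1366, 0.2035]
tool_rot: [3.141, 0.008, 2.825]
contact_force: [-0.5, -0.1, -3.0]
opening: 0.0194
t 10.75 pos [0.4719 0.1366 0.2035] rot [3.1412 0.0078 2.8254] q6 -1.13 shift mm [ 1.1 -0.6 37. ] turn deg -0.0 F [-0.46 -0.06 -3.01] M [ 0.01  -0.137  0.024] open 0.0194
```

View pics/ov5.png

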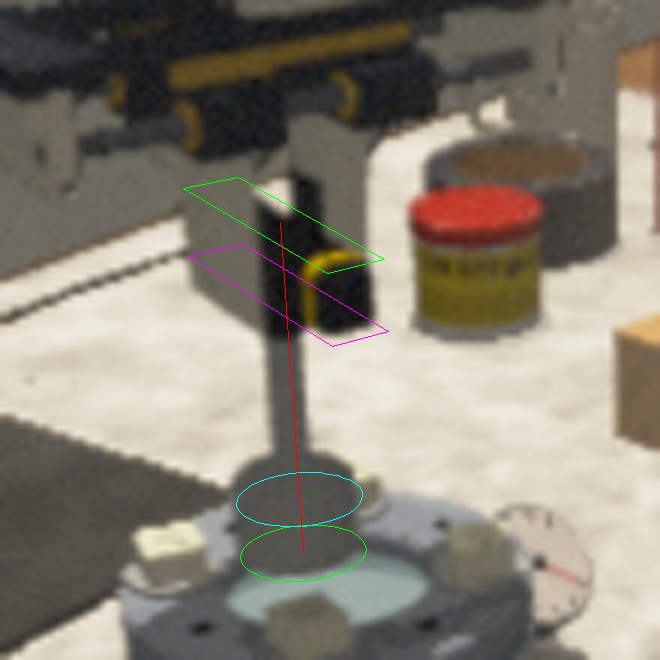

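```bash
python3 -m pendant '[[[1,0,10],0],[[1,0,20],0],[[1,0,24],0],[[1,0,28],0],[[1,0,32],0],[[1,0,34],0],[[1,0,35],0]]'; python3 rel.py .471 .1363 .168 2.83
```

```text
time: 11.38
tool_pos: [0.4713, 0.1358, 0.1689]
tool_rot: [-3.141, 0.008, 2.823]
contact_force: [-2.5, -1.5, 9.0]
opening: 0.0193
t 11.38 pos [0.4713 0.1358 0.1689] rot [-3.1415  0.0082  2.8232] q6 -1.12 shift mm [0.5 0.4 0.9] turn deg -0.4 F [-2.45 -1.49  8.96] M [-0.263  0.556  0.045] open 0.0193
```

```bash
python3 -m pendant '[[[0,0,-0.5],4],[[0,0,-0.5],6],[[0,0,-0.5],6]]'; python3 rel.py .471 .1363 .168 2.83;python3 -m pendant '[[[0,0,0],3],[[0,0,0],5],[[0,0,0],5]]'; python3 rel.py .471 .1363 .168 2.83
```

```text
time: 11.63
tool_pos: [0.4711, 0.1358, 0.1696]
tool_rot: [3.141, 0.008, 2.717]
contact_force: [0.3, 0.1, -1.8]
opening: 0.0197
t 11.63 pos [0.4711 0.1358 0.1696] rot [3.1409 0.0079 2.7172] q6 -1.02 shift mm [0.3 0.4 1.6] turn deg -6.5 F [ 0.32  0.08 -1.76] M [0.111 0.171 0.014] open 0.0197
time: 11.88
tool_pos: [0.4708, 0.136, 0.1696]
tool_rot: [3.14, 0.007, 2.63]
contact_force: [-1.9, 1.3, -1.9]
opening: 0.0195
t 11.88 pos [0.4708 0.136  0.1696] rot [3.1401 0.0071 2.6302] q6 -0.93 shift mm [-0.   0.4  1.6] turn deg -11.4 F [-1.93  1.32 -1.87] M [0.411 0.219 0.155] open 0.0195
```

```bash
python3 -m pendant '[[[0,0,0],7],[[0,0,0],14],[[0,0,0],21],[[0,0,0],27],[[0,0,0],27]]'; python3 rel.py .471 .1363 .168 2.43;  python3 -m pendant '[[[0,0,0],-3],[[0,0,-10],-3],[[0,0,-22],-3],[[0,0,-34],-4],[[0,0,-36],-6]]'; python3 rel.py .5384 .0466 .203 2.933
```

```text
time: 12.3
tool_pos: [0.4711, 0.1363, 0.1697]
tool_rot: [3.136, 0.006, 2.157]
contact_force: [-0.1, 2.2, -3.7]
opening: 0.0197
t 12.3 pos [0.4711 0.1363 0.1697] rot [3.1363 0.0056 2.1574] q6 -0.46 shift mm [ 0.1 -0.   1.7] turn deg -15.6 F [-0.11  2.15 -3.73] M [ 0.415 -0.163  0.043] open 0.0197
time: 12.72
tool_pos: [0.472, 0.1363, 0.2078]
tool_rot: [3.134, 0.009, 2.268]
contact_force: [-0.1, 0.4, -2.8]
opening: 0.0196
t 12.72 pos [0.472  0.1363 0.2078] rot [3.1338 0.0086 2.268 ] q6 -0.57 shift mm [-111.3   -6.7    5.7] turn deg -38.1 F [-0.14  0.44 -2.76] M [ 0.081 -0.158 -0.047] open 0.0196
```

```bash
python3 -m pendant '[[[-22,-2,0],-7],[[-46,-3,0],-14],[[-70,-5,0],-21],[[-94,-6,0],-28],[[-110,-7,0],-35],[[-111,-7,3],-38],[[-111,-7,4],-38]]'; python3 rel.py .5384 .0466 .168 2.933; python3 - <<'E'
from cell import robot
import cv2
n="side";a=robot.read_camera(n)[:,:,::-1];cv2.imwrite(f"pics/{n}6.png",a)
E
python3 ov.py pics/side6.png pics/ov6.png 160 140 110 110 6
```

```text
time: 13.3
tool_pos: [0.5385, 0.0455, 0.2042]
tool_rot: [3.141, 0.012, 2.936]
contact_force: [-1.1, 0.6, -3.5]
opening: 0.0195
t 13.3 pos [0.5385 0.0455 0.2042] rot [3.1412 0.0116 2.9357] q6 -1.42 shift mm [ 0.8  1.1 36.2] turn deg 0.2 F [-1.08  0.65 -3.49] M [ 0.115 -0.125  0.01 ] open 0.0195
```

View pics/ov6.png

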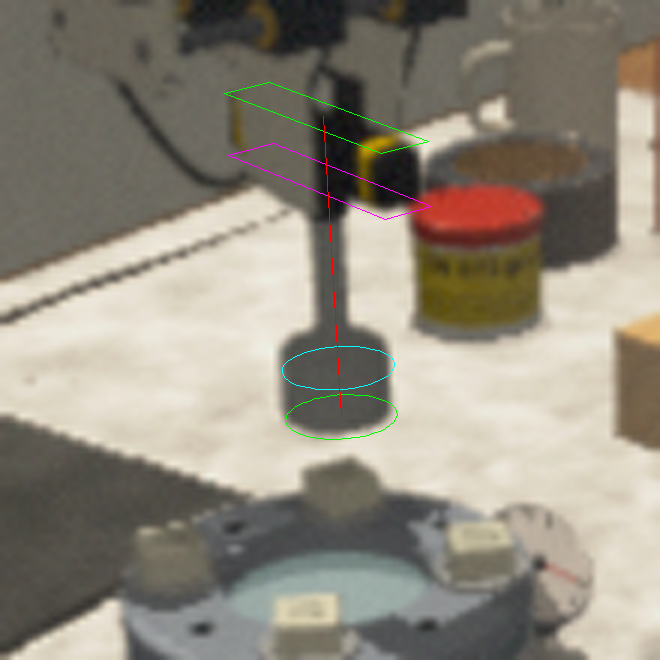

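```bash
python3 -m pendant '[[[1,1,10],0],[[1,1,20],0],[[1,1,24],0],[[1,1,28],0],[[1,1,32],0],[[1,1,34],0],[[1,1,35],0]]'; python3 rel.py .5378 .0466 .168 2.933
```

```text
time: 13.93
tool_pos: [0.5376, 0.0473, 0.1691]
tool_rot: [3.141, 0.011, 2.933]
contact_force: [-0.4, -0.8, 3.6]
opening: 0.0197
t 13.93 pos [0.5376 0.0473 0.1691] rot [3.1411 0.0109 2.9326] q6 -1.41 shift mm [-0.3 -0.6  1.1] turn deg -0.0 F [-0.44 -0.79  3.61] M [-0.118  0.091 -0.038] open 0.0197
```

```bash
python3 -m pendant '[[[0,0,0],4],[[0,0,0],6],[[0,0,0],6]]'; python3 rel.py .5378 .0466 .168 2.83;python3 -m pendant '[[[0,0,0],3],[[0,0,0],5],[[0,0,0],5]]'; python3 rel.py .5378 .0466 .168 2.83
```

```text
time: 14.18
tool_pos: [0.5377, 0.0474, 0.1692]
tool_rot: [3.14, 0.011, 2.827]
contact_force: [0.3, -0.8, -2.3]
opening: 0.0192
t 14.18 pos [0.5377 0.0474 0.1692] rot [3.1397 0.0109 2.8267] q6 -1.31 shift mm [-0.4 -0.7  1.2] turn deg -0.2 F [ 0.32 -0.78 -2.33] M [ 0.064 -0.048  0.041] open 0.0192
time: 14.43
tool_pos: [0.5377, 0.0475, 0.1692]
tool_rot: [3.139, 0.011, 2.739]
contact_force: [0.3, -0.2, -2.4]
opening: 0.0196
t 14.43 pos [0.5377 0.0475 0.1692] rot [3.1387 0.0107 2.7394] q6 -1.22 shift mm [-0.5 -0.7  1.2] turn deg -5.2 F [ 0.26 -0.2  -2.36] M [ 0.026 -0.14  -0.005] open 0.0196
```

Not engaged yet at 2.739, so I go on in small steps.

```bash
python3 -m pendant '[[[0,0,0],3],[[0,0,0],3]]'; python3 rel.py .5378 .0466 .168 2.83;python3 -m pendant '[[[0,0,0],3],[[0,0,0],3]]'; python3 rel.py .5378 .0466 .168 2.83
```

```text
time: 14.6
tool_pos: [0.5378, 0.0472, 0.1693]
tool_rot: [3.138, 0.011, 2.687]
contact_force: [0.0, -2.3, -2.2]
opening: 0.0195
t 14.6 pos [0.5378 0.0472 0.1693] rot [3.1385 0.0109 2.6874] q6 -1.17 shift mm [-0.3 -0.6  1.3] turn deg -8.2 F [ 0.05 -2.3  -2.24] M [-0.3   -0.154  0.   ] open 0.0195
time: 14.77
tool_pos: [0.5378, 0.0472, 0.1693]
tool_rot: [3.138, 0.011, 2.636]
contact_force: [0.6, 0.3, -2.9]
opening: 0.0197
t 14.77 pos [0.5378 0.0472 0.1693] rot [3.138  0.0109 2.6361] q6 -1.12 shift mm [-0.3 -0.5  1.3] turn deg -11.1 F [ 0.6   0.3  -2.95] M [-0.247 -0.181  0.205] open 0.0197
```

```bash
python3 -m pendant '[[[0,0,0],7],[[0,0,0],14],[[0,0,0],21],[[0,0,0],27.5],[[0,0,0],27.5]]'; python3 rel.py .5378 .0466 .168 2.43;  python3 -m pendant '[[[0,0,0],-3],[[0,0,-10],-3],[[0,0,-22],-3],[[0,0,-34],-4],[[0,0,-36],-6],[[0,0,-36],-6]]'; python3 - <<'E'
from cell import robot
import cv2
n="side";a=robot.read_camera(n)[:,:,::-1];cv2.imwrite(f"pics/{n}7.png",a)
E
python3 rel.py .5494 .1246 .203 2.55
python3 - <<'E'
import cv2,numpy as np
im=cv2.imread("pics/side7.png");r=[]
for (x,y) in((188,233),(211,244),(239,232),(216,221)):
    a=im[y-11:y+11,x-11:x+11];a=cv2.resize(a,None,fx=18,fy=18,interpolation=cv2.INTER_LANCZOS4);a=cv2.normalize(a,None,0,255,cv2.NORM_MINMAX);r.append(a)
o=np.vstack([np.hstack(r[:2]),np.hstack(r[2:])]);cv2.imwrite("pics/hz7.png",cv2.resize(o,(600,600)))
E
```

```text
time: 15.18
tool_pos: [0.5382, 0.0474, 0.1693]
tool_rot: [3.132, 0.008, 2.155]
contact_force: [1.5, 0.3, -3.1]
opening: 0.0198
t 15.18 pos [0.5382 0.0474 0.1693] rot [3.1325 0.0082 2.1553] q6 -0.64 shift mm [-0.5 -0.8  1.3] turn deg -15.7 F [ 1.47  0.26 -3.12] M [ 0.038 -0.478  0.071] open 0.0198
time: 15.68
tool_pos: [0.5382, 0.0475, 0.207]
tool_rot: [3.132, 0.011, 2.264]
contact_force: [0.3, 0.1, -2.4]
opening: 0.0196
t 15.73 pos [0.5378 0.0475 0.2062] rot [3.1326 0.0096 2.2615] q6 -0.74 shift mm [52.1 58.   3.2] turn deg -16.5 F [-0.03 -0.15 -2.41] M [ 0.036 -0.124 -0.022] open 0.0193
```

View pics/hz7.png

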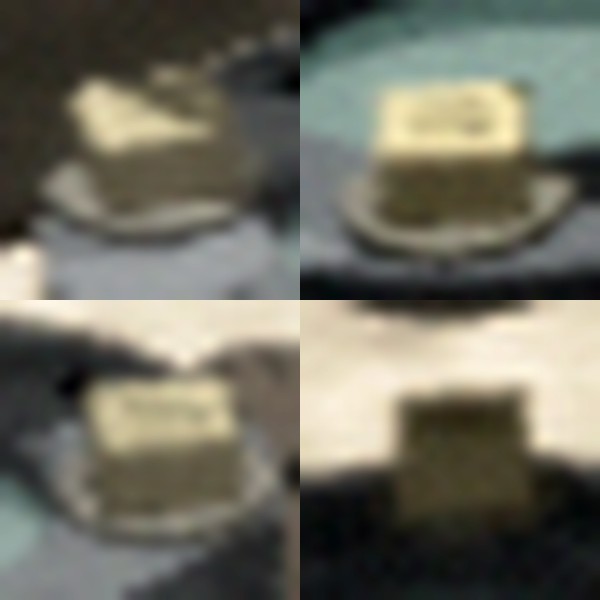

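```bash
python3 -m pendant '[[[13,14,0],-5],[[28,30,0],-10],[[42,46,0],-15],[[51,57,1],-16.5],[[52,58,3],-16.5],[[52,58,3],-16.5]]'; python3 rel.py .5494 .1246 .168 2.55
```

```text
time: 16.23
tool_pos: [0.549, 0.1251, 0.2024]
tool_rot: [3.137, 0.011, 2.549]
contact_force: [0.2, -0.1, -3.6]
opening: 0.0198
t 16.23 pos [0.549  0.1251 0.2024] rot [3.137  0.0106 2.5493] q6 -0.89 shift mm [-0.2 -0.3 34.4] turn deg -0.0 F [ 0.23 -0.06 -3.64] M [ 0.017 -0.156 -0.028] open 0.0198
```

```bash
python3 -m pendant '[[[0,0,10],0],[[0,0,19],0],[[0,0,23],0],[[0,0,27],0],[[0,0,31],0],[[0,0,33],0],[[0,0,34],0]]'; python3 rel.py .5494 .1246 .168 2.55
```

```text
time: 16.82
tool_pos: [0.5493, 0.1245, 0.169]
tool_rot: [3.137, 0.011, 2.549]
contact_force: [-3.5, -1.0, 8.1]
opening: 0.0196
t 16.82 pos [0.5493 0.1245 0.169 ] rot [3.1373 0.0111 2.549 ] q6 -0.89 shift mm [0.  0.1 1. ] turn deg -0.1 F [-3.49 -1.02  8.13] M [-0.182  0.594  0.016] open 0.0196
```

```bash
python3 -m pendant '[[[0,0,-0.5],6],[[0,0,-0.5],10],[[0,0,-0.5],14],[[0,0,-0.5],16]]'; python3 rel.py .5494 .1246 .168 2.55; for i in 1; do python3 -m pendant '[[[0,0,0],2]]' >/dev/null; python3 rel.py .5494 .1246 .168 2.55; python3 -m pendant '[[[0,0,0],2]]' >/dev/null; python3 rel.py .5494 .1246 .168 2.55; done
```

```text
time: 17.15
tool_pos: [0.5492, 0.1252, 0.1696]
tool_rot: [3.134, 0.009, 2.266]
contact_force: [-0.9, 2.7, -1.7]
opening: 0.0194
t 17.15 pos [0.5492 0.1252 0.1696] rot [3.1336 0.0085 2.2665] q6 -0.61 shift mm [-0.6 -0.2  1.6] turn deg -16.2 F [-0.86  2.73 -1.69] M [ 0.759 -0.006  0.284] open 0.0194
t 17.23 pos [0.5491 0.1256 0.1696] rot [3.133  0.0077 2.2302] q6 -0.57 shift mm [-0.9 -0.3  1.6] turn deg -18.3 F [ 0.15  0.07 -4.43] M [ 0.19  -0.18   0.219] open 0.0197
t 17.32 pos [0.5491 0.1257 0.1696] rot [3.1326 0.0074 2.1938] q6 -0.53 shift mm [-1.  -0.4  1.6] turn deg -20.4 F [-0.03  0.51 -3.17] M [ 0.106 -0.228  0.253] open 0.0197
```

```bash
cat > m.py <<'E'
from cell import robot
s=robot.observe();print("t %.2f yaw %.4f Mz %.3f z %.4f F"%(s["time"],s["tool_rot"][2],s["torque"][2],s["tool_pos"][2]),s["contact_force"].round(1),"open %.4f"%s["opening"])
E
python3 -m pendant '[[[0,0,0],2]]' >/dev/null; python3 m.py;python3 -m pendant '[[[0,0,0],2]]' >/dev/null; python3 m.py
```

```text
t 17.40 yaw 2.1576 Mz 0.273 z 0.1696 F [ 0.1  0.6 -2.9] open 0.0196
t 17.48 yaw 2.1213 Mz 0.263 z 0.1696 F [ 0.2  0.4 -3. ] open 0.0199
```

```bash
python3 -m pendant '[[[0,0,0],2]]' >/dev/null; python3 m.py;python3 -m pendant '[[[0,0,0],2]]' >/dev/null; python3 m.py
```

```text
t 17.57 yaw 2.0850 Mz 0.281 z 0.1696 F [-0.3  1.2 -3.5] open 0.0196
t 17.65 yaw 2.0487 Mz 0.265 z 0.1696 F [ 0.9  0.3 -2.8] open 0.0196
```

```bash
python3 -m pendant '[[[0,0,0],1.5]]' >/dev/null; python3 m.py;python3 -m pendant '[[[0,0,0],1.5]]' >/dev/null; python3 m.py
```

```text
t 17.73 yaw 2.0211 Mz 0.234 z 0.1696 F [-0.  2. -3.] open 0.0196
t 17.82 yaw 1.9938 Mz 0.263 z 0.1696 F [-0.  -0.2 -2.8] open 0.0194
```

```bash
python3 -m pendant '[[[0,0,0],1.5]]' >/dev/null; python3 m.py;python3 -m pendant '[[[0,0,0],1.5]]' >/dev/null; python3 m.py
```

```text
t 17.90 yaw 1.9667 Mz 0.303 z 0.1696 F [-0.3  1.  -2.9] open 0.0194
t 17.98 yaw 1.9396 Mz 0.422 z 0.1696 F [-0.1  0.1 -2.8] open 0.0195
```

```bash
python3 -m pendant '[[[0,0,0],1.5]]' >/dev/null; python3 m.py;python3 -m pendant '[[[0,0,0],1.5]]' >/dev/null; python3 m.py
```

```text
t 18.07 yaw 1.9129 Mz 0.473 z 0.1696 F [-0.7  0.3 -3.5] open 0.0198
t 18.15 yaw 1.8864 Mz 0.531 z 0.1696 F [-0.3  0.5 -3. ] open 0.0200
```

```bash
python3 -m pendant '[[[0,0,0],1.5]]' >/dev/null; python3 m.py;python3 -m pendant '[[[0,0,0],1.5]]' >/dev/null; python3 m.py
```

```text
t 18.23 yaw 1.8600 Mz 0.623 z 0.1696 F [ 1.2  0.6 -2.6] open 0.0200
t 18.32 yaw 1.8339 Mz 0.705 z 0.1696 F [-0.1  1.  -3.7] open 0.0194
```

```bash
python3 -m pendant '[[[0,0,0],1.2]]' >/dev/null; python3 m.py
```

```text
t 18.40 yaw 1.8128 Mz 0.754 z 0.1696 F [ 0.3  0.1 -2.8] open 0.0201
```

```bash
python3 -m pendant '[[[0,0,0],0.8]]' >/dev/null; python3 m.py
```

```text
t 18.48 yaw 1.7987 Mz 0.799 z 0.1696 F [ 1.   0.9 -2.7] open 0.0196
```

```bash
python3 -m pendant '[[[0,0,0],-6],[[0,0,0],-9],[[0,0,0],-9]]' >/dev/null; python3 m.py; python3 -m pendant '[[[0,0,-10],0],[[0,0,-22],-2],[[0,0,-34],-5],[[0,0,-36],-9],[[0,0,-36],-12]]'>/dev/null; python3 m.py; python3 rel.py .4605 .058 .203 2.37
```

```text
t 18.73 yaw 1.9568 Mz 0.006 z 0.1696 F [-1.  -1.  -3.1] open 0.0196
t 19.15 yaw 2.1671 Mz -0.024 z 0.2078 F [ 0.1  0.3 -2.5] open 0.0196
t 19.15 pos [0.5496 0.1256 0.2078] rot [3.1286 0.0113 2.1671] q6 -0.5 shift mm [  -5.8 -111.8    3.4] turn deg -11.6 F [ 0.13  0.29 -2.52] M [ 0.06  -0.134 -0.024] open 0.0196
```

```bash
cat > rim.py <<'E'
import sys,numpy as np
from cell import robot
from scipy.spatial.transform import Rotation as Ro
x,y,z,yaw=map(float,sys.argv[1:5])  # target of wrench origin
s=robot.observe();R=Ro.from_euler("xyz",s["tool_rot"]).as_matrix()
rim=s["tool_pos"]+R@np.array([-.0012,0,.085])
t=-(yaw-s["tool_rot"][2]);t=(t+np.pi)%(2*np.pi)-np.pi
R2=Ro.from_euler("xyz",[s["tool_rot"][0],s["tool_rot"][1],yaw]).as_matrix()
R2=R@Ro.from_euler("z",t).as_matrix()
tcp=np.array([x,y,z])-R2@np.array([-.0012,0,.085])
print("t %.2f"%s["time"],"rim",rim.round(4),"rot",s["tool_rot"].round(3),"shift",(R.T@(tcp-s["tool_pos"])*1e3).round(1),"turn",np.degrees(t).round(1),"q6 %.2f"%s["qpos"][5],"F",s["contact_force"].round(1),"Mz %.3f"%s["torque"][2])
E
python3 rim.py .461 .0575 .119 2.37
```

```text
t 19.15 rim [0.5518 0.1244 0.1228] rot [3.129 0.011 2.167] shift [  -4.4 -113.     2.4] turn -11.6 q6 -0.50 F [ 0.1  0.3 -2.5] Mz -0.024
```

```bash
python3 -m pendant '[[[-1,-23,0],-4],[[-2,-48,0],-8],[[-3,-73,0],-11.6],[[-4,-97,0],-11.6],[[-4,-112,1],-11.6],[[-4,-113,2],-11.6],[[-4,-113,2],-11.6]]' >/dev/null; python3 rim.py .461 .0575 .083 2.37
```

```text
t 19.73 rim [0.461  0.0575 0.1203] rot [3.13  0.015 2.367] shift [ 0.5 -0.4 37.3] turn -0.2 q6 -0.83 F [-1.   0.7 -3.1] Mz 0.035
```

```bash
python3 -m pendant '[[[0,0,10],0],[[0,0,19],0],[[0,0,24],0],[[0,0,28],0],[[0,0,32],0],[[0,0,34],0],[[0,0,36],0],[[0,0,36],0]]'>/dev/null; python3 rim.py .461 .0575 .083 2.37
```

```text
t 20.40 rim [0.4619 0.0575 0.0844] rot [3.13  0.015 2.367] shift [ 0.7 -0.7  1.4] turn -0.2 q6 -0.83 F [ 0.6 -0.1 -3.1] Mz 0.047
```

```bash
python3 -m pendant '[[[0,0,0],6],[[0,0,0],10],[[0,0,0],14],[[0,0,0],16.5]]' >/dev/null; python3 m.py; python3 -m pendant '[[[0,0,0],2]]' >/dev/null; python3 m.py;  python3 -m pendant '[[[0,0,0],2]]' >/dev/null; python3 m.py
```

```text
t 20.73 yaw 2.0760 Mz 0.224 z 0.1695 F [ 0.9 -0.4 -3.4] open 0.0199
t 20.82 yaw 2.0393 Mz 0.208 z 0.1695 F [-0.3  0.7 -4.9] open 0.0196
t 20.90 yaw 2.0030 Mz 0.265 z 0.1695 F [ 1.4 -0.1 -4.9] open 0.0198
```

```bash
 python3 -m pendant '[[[0,0,0],2]]' >/dev/null; python3 m.py;  python3 -m pendant '[[[0,0,0],2]]' >/dev/null; python3 m.py
```

```text
t 20.98 yaw 1.9667 Mz 0.258 z 0.1695 F [ 0.4  0.3 -5.3] open 0.0196
t 21.07 yaw 1.9306 Mz 0.265 z 0.1695 F [ 0.7 -0.3 -4.7] open 0.0196
```

```bash
 python3 -m pendant '[[[0,0,0],1.5]]' >/dev/null; python3 m.py;  python3 -m pendant '[[[0,0,0],1.5]]' >/dev/null; python3 m.py
```

```text
t 21.15 yaw 1.9031 Mz 0.259 z 0.1695 F [ 0.7 -0.8 -3.8] open 0.0190
t 21.23 yaw 1.8761 Mz 0.262 z 0.1695 F [ 0.9 -0.7 -4.8] open 0.0198
```

```bash
 python3 -m pendant '[[[0,0,0],1.5]]' >/dev/null; python3 m.py;  python3 -m pendant '[[[0,0,0],1.5]]' >/dev/null; python3 m.py
```

```text
t 21.32 yaw 1.8491 Mz 0.325 z 0.1695 F [ 0.1  0.8 -3.8] open 0.0196
t 21.40 yaw 1.8221 Mz 0.212 z 0.1695 F [-0.3 -0.7 -4.6] open 0.0194
```

```bash
 python3 -m pendant '[[[0,0,0],1.5]]' >/dev/null; python3 m.py;  python3 -m pendant '[[[0,0,0],1.5]]' >/dev/null; python3 m.py
```

```text
t 21.48 yaw 1.7951 Mz 0.224 z 0.1695 F [-1.  -0.  -4.4] open 0.0194
t 21.57 yaw 1.7682 Mz 0.286 z 0.1695 F [ 0.3  0.7 -4.3] open 0.0197
```

```bash
 python3 -m pendant '[[[0,0,0],1.5]]' >/dev/null; python3 m.py;  python3 -m pendant '[[[0,0,0],1.5]]' >/dev/null; python3 m.py
```

```text
t 21.65 yaw 1.7414 Mz 0.365 z 0.1695 F [ 1.  -0.5 -3.4] open 0.0196
t 21.73 yaw 1.7148 Mz 0.432 z 0.1695 F [ 0.2  0.2 -4.8] open 0.0195
```

```bash
 python3 -m pendant '[[[0,0,0],1.5]]' >/dev/null; python3 m.py;  python3 -m pendant '[[[0,0,0],1.5]]' >/dev/null; python3 m.py
```

```text
t 21.82 yaw 1.6884 Mz 0.606 z 0.1695 F [-0.7  0.3 -3.9] open 0.0195
t 21.90 yaw 1.6621 Mz 0.656 z 0.1695 F [-0.5  0.6 -4.5] open 0.0195
```

```bash
 python3 -m pendant '[[[0,0,0],1.2]]' >/dev/null; python3 m.py
```

```text
t 21.98 yaw 1.6411 Mz 0.712 z 0.1695 F [ 0.6  0.1 -3.9] open 0.0197
```

```bash
 python3 -m pendant '[[[0,0,0],1]]' >/dev/null; python3 m.py
```

```text
t 22.07 yaw 1.6233 Mz 0.681 z 0.1696 F [ 0.3  0.4 -4.9] open 0.0196
```

```bash
 python3 -m pendant '[[[0,0,0],0.7]]' >/dev/null; python3 m.py
```

```text
t 22.15 yaw 1.6108 Mz 0.710 z 0.1696 F [ 0.  -0.8 -4.2] open 0.0195
```

```bash
 python3 -m pendant '[[[0,0,0],0.7]]' >/dev/null; python3 m.py; python3 -c "
import numpy as np
for d in ([(1.9396,.422),(1.9129,.473),(1.8864,.531),(1.86,.623),(1.8339,.705),(1.8128,.754),(1.7987,.799)],[(1.7414,.365),(1.7148,.432),(1.6884,.606),(1.6621,.656),(1.6411,.712),(1.6233,.681),(1.6108,.71)]):
  d=np.array(d);p=np.polyfit(d[:,0],d[:,1],1);print(p,np.polyval(p,d[-1,0]),(d[:,1]-np.polyval(p,d[:,0])).std())"
```

```text
t 22.23 yaw 1.5984 Mz 0.822 z 0.1696 F [-0.2 -0.6 -3.9] open 0.0197
[-2.75913119  5.75684785] 0.7939985830836909 0.01104213406606903
[-2.72611488  5.14402878] 0.7528029253773072 0.04382927380893373
```

```bash
python3 -m pendant '[[[0,0,0],-6],[[0,0,0],-9],[[0,0,0],-9]]' >/dev/null; python3 m.py; python3 -m pendant '[[[0,0,-10],0],[[0,0,-22],-2],[[0,0,-34],-6],[[0,0,-36],-12],[[0,0,-36],-18]]'>/dev/null; python3 m.py; python3 rim.py .4721 .1359 .119 2.26
```

```text
t 22.48 yaw 1.7559 Mz -0.036 z 0.1697 F [ 0.  -1.  -2.6] open 0.0194
t 22.90 yaw 2.0716 Mz -0.000 z 0.2069 F [ 0.2  0.4 -3. ] open 0.0194
t 22.90 rim [0.4625 0.057  0.122 ] rot [3.124 0.016 2.072] shift [64.6 46.1  2.8] turn -10.8 q6 -0.53 F [ 0.2  0.4 -3. ] Mz -0.000
```

```bash
python3 -m pendant '[[[16,11,0],-4],[[34,24,0],-8],[[52,37,0],-10.8],[[64,45,1],-10.8],[[64.5,46,2],-10.8],[[64.5,46,2],-10.8]]' >/dev/null; python3 rim.py .4721 .1359 .083 2.26
```

```text
t 23.40 rim [0.4719 0.1362 0.1195] rot [3.127 0.019 2.26 ] shift [ 0.4 -0.5 36.5] turn -0.0 q6 -0.55 F [-0.2 -0.9 -2.8] Mz -0.020
```

```bash
python3 -m pendant '[[[0,0,10],0],[[0,0,18],0],[[0,0,23],0],[[0,0,27],0],[[0,0,31],0],[[0,0,34],0],[[0,0,36],0]]'>/dev/null; python3 rim.py .4721 .1359 .083 2.26
```

```text
t 23.98 rim [0.4732 0.1358 0.0839] rot [3.127 0.02  2.259] shift [ 0.8 -0.7  0.8] turn -0.0 q6 -0.55 F [-3.6 -0.9 13.9] Mz -0.020
```

```bash
python3 -m pendant '[[[0,0,-0.5],5],[[0,0,-0.5],10],[[0,0,-0.5],14],[[0,0,-0.5],15.5]]' >/dev/null; python3 m.py; python3 -m pendant '[[[0,0,0],2]]' >/dev/null; python3 m.py;  python3 -m pendant '[[[0,0,0],2]]' >/dev/null; python3 m.py
```

```text
t 24.32 yaw 1.9855 Mz 0.234 z 0.1695 F [-0.8  0.8 -0.7] open 0.0192
t 24.40 yaw 1.9497 Mz 0.226 z 0.1696 F [-0.2  0.4 -5.2] open 0.0197
t 24.48 yaw 1.9135 Mz 0.281 z 0.1696 F [ 0.9  0.8 -5.9] open 0.0196
```

```bash
 python3 -m pendant '[[[0,0,0],2]]' >/dev/null; python3 m.py;  python3 -m pendant '[[[0,0,0],2]]' >/dev/null; python3 m.py
```

```text
t 24.57 yaw 1.8773 Mz 0.241 z 0.1696 F [ 0.1  0.7 -3.7] open 0.0192
t 24.65 yaw 1.8412 Mz 0.287 z 0.1696 F [ 0.3 -0.1 -3.4] open 0.0195
```

```bash
 python3 -m pendant '[[[0,0,0],1.5]]' >/dev/null; python3 m.py;  python3 -m pendant '[[[0,0,0],1.5]]' >/dev/null; python3 m.py
```

```text
t 24.73 yaw 1.8137 Mz 0.308 z 0.1696 F [-0.4  0.6 -3.6] open 0.0198
t 24.82 yaw 1.7867 Mz 0.293 z 0.1696 F [ 0.4  0.6 -2.9] open 0.0195
```

```bash
 python3 -m pendant '[[[0,0,0],1.5]]' >/dev/null; python3 m.py;  python3 -m pendant '[[[0,0,0],1.5]]' >/dev/null; python3 m.py
```

```text
t 24.90 yaw 1.7597 Mz 0.285 z 0.1696 F [-0.1  0.2 -3.5] open 0.0195
t 24.98 yaw 1.7326 Mz 0.306 z 0.1696 F [-0.2  0.3 -4.4] open 0.0197
```

```bash
 python3 -m pendant '[[[0,0,0],1.5]]' >/dev/null; python3 m.py;  python3 -m pendant '[[[0,0,0],1.5]]' >/dev/null; python3 m.py
```

```text
t 25.07 yaw 1.7057 Mz 0.292 z 0.1696 F [ 0.9  0.3 -3.1] open 0.0197
t 25.15 yaw 1.6788 Mz 0.422 z 0.1696 F [ 0.1 -0.7 -2.9] open 0.0196
```

```bash
 python3 -m pendant '[[[0,0,0],1.5]]' >/dev/null; python3 m.py;  python3 -m pendant '[[[0,0,0],1.5]]' >/dev/null; python3 m.py
```

```text
t 25.23 yaw 1.6522 Mz 0.431 z 0.1696 F [ 0.2 -0.2 -3.8] open 0.0195
t 25.32 yaw 1.6257 Mz 0.523 z 0.1696 F [-0.1 -0.1 -2.2] open 0.0191
```

```bash
 python3 -m pendant '[[[0,0,0],1.5]]' >/dev/null; python3 m.py
```

```text
t 25.40 yaw 1.5995 Mz 0.613 z 0.1696 F [ 0.6 -0.5 -3.8] open 0.0196
```

```bash
 python3 -m pendant '[[[0,0,0],1.5]]' >/dev/null; python3 m.py
```

```text
t 25.48 yaw 1.5733 Mz 0.655 z 0.1696 F [ 0.6  0.6 -3.7] open 0.0199
```

```bash
 python3 -m pendant '[[[0,0,0],1]]' >/dev/null; python3 m.py
```

```text
t 25.57 yaw 1.5559 Mz 0.746 z 0.1696 F [ 0.4 -0.6 -4.2] open 0.0196
```

```bash
 python3 -m pendant '[[[0,0,0],1.1]]' >/dev/null; python3 m.py; python3 -c "
import numpy as np
d=np.array([(1.6788,.422),(1.6522,.431),(1.6257,.523),(1.5995,.613),(1.5733,.655),(1.5559,.746)]);p=np.polyfit(d[:,0],d[:,1],1);print(p,np.polyval(p,1.5369))"
```

```text
t 25.65 yaw 1.5368 Mz 0.730 z 0.1696 F [-0.6  0.7 -4. ] open 0.0192
[-2.69558565  4.91630421] 0.7734586238409653
```

```bash
 python3 -m pendant '[[[0,0,0],0.7]]' >/dev/null; python3 m.py
```

```text
t 25.73 yaw 1.5243 Mz 0.843 z 0.1696 F [ 0.8  0.1 -3.7] open 0.0194
```

```bash
python3 -m pendant '[[[0,0,0],-6],[[0,0,0],-9],[[0,0,0],-9]]' >/dev/null; python3 m.py; python3 -m pendant '[[[0,0,-10],0],[[0,0,-22],-2],[[0,0,-34],-6],[[0,0,-36],-12],[[0,0,-36],-18]]'>/dev/null; python3 m.py; python3 rim.py .5394 .0465 .119 2.25
```

```text
t 25.98 yaw 1.6820 Mz -0.015 z 0.1697 F [ 0.5 -0.1 -2.9] open 0.0194
t 26.40 yaw 1.9980 Mz 0.010 z 0.2069 F [ 0.3 -0.2 -2.4] open 0.0198
t 26.40 rim [0.4731 0.1357 0.1219] rot [3.119 0.02  1.998] shift [-108.6   23.     5.6] turn -14.4 q6 -0.29 F [ 0.3 -0.2 -2.4] Mz 0.010
```

```bash
python3 -m pendant '[[[-24,5,1],-4],[[-48,10,2],-8],[[-72,15,4],-12],[[-96,20,5],-14.4],[[-108,23,5.5],-14.4],[[-108.5,23,5.5],-14.4],[[-108.5,23,5.5],-14.4]]' >/dev/null; python3 rim.py .5395 .0467 .083 2.25
```

```text
t 26.98 rim [0.5391 0.0465 0.1187] rot [3.125 0.023 2.245] shift [ 0.7 -0.1 35.7] turn -0.3 q6 -0.72 F [-0.9  0.6 -3.2] Mz 0.033
```

```bash
python3 -m pendant '[[[0,0,10],0],[[0,0,18],0],[[0,0,23],0],[[0,0,27],0],[[0,0,31],0],[[0,0,34],0],[[0,0,35],0]]'>/dev/null; python3 rim.py .5395 .0467 .083 2.25
```

```text
t 27.57 rim [0.5401 0.0465 0.0841] rot [3.125 0.024 2.246] shift [ 0.6 -0.3  1. ] turn -0.2 q6 -0.72 F [-3.6 -0.1  8.7] Mz 0.023
```

```bash
python3 -m pendant '[[[0,0,-0.5],5],[[0,0,-0.5],10],[[0,0,-0.5],14],[[0,0,-0.5],15]]' >/dev/null; python3 m.py; python3 -m pendant '[[[0,0,0],2]]' >/dev/null; python3 m.py;  python3 -m pendant '[[[0,0,0],2]]' >/dev/null; python3 m.py
```

```text
t 27.90 yaw 1.9816 Mz 0.241 z 0.1695 F [ 1.6 -0.6 -1. ] open 0.0196
t 27.98 yaw 1.9477 Mz 0.235 z 0.1695 F [ 0.1 -0.6  0.5] open 0.0192
t 28.07 yaw 1.9132 Mz 0.264 z 0.1695 F [-1.1 -0.2  0.3] open 0.0199
```

```bash
 python3 -m pendant '[[[0,0,0],2]]' >/dev/null; python3 m.py;  python3 -m pendant '[[[0,0,0],2]]' >/dev/null; python3 m.py
```

```text
t 28.15 yaw 1.8788 Mz 0.273 z 0.1694 F [-0.2 -0.6  0.4] open 0.0197
t 28.23 yaw 1.8444 Mz 0.256 z 0.1694 F [-0.2 -1.6  0.6] open 0.0197
```

```bash
 python3 -m pendant '[[[0,0,0],1.5]]' >/dev/null; python3 m.py;  python3 -m pendant '[[[0,0,0],1.5]]' >/dev/null; python3 m.py
```

```text
t 28.32 yaw 1.8186 Mz 0.243 z 0.1694 F [ 0.1 -0.4  0.3] open 0.0194
t 28.40 yaw 1.7932 Mz 0.200 z 0.1694 F [-0.6 -0.5 -0.2] open 0.0196
```

```bash
 python3 -m pendant '[[[0,0,0],1.5]]' >/dev/null; python3 m.py;  python3 -m pendant '[[[0,0,0],1.5]]' >/dev/null; python3 m.py
```

```text
t 28.48 yaw 1.7680 Mz 0.248 z 0.1695 F [ 0.9 -0.5 -0.6] open 0.0193
t 28.57 yaw 1.7427 Mz 0.239 z 0.1695 F [ 0.3 -0.8  0.2] open 0.0196
```

```bash
 python3 -m pendant '[[[0,0,0],1.5]]' >/dev/null; python3 m.py;  python3 -m pendant '[[[0,0,0],1.5]]' >/dev/null; python3 m.py
```

```text
t 28.65 yaw 1.7174 Mz 0.262 z 0.1694 F [ 0.7 -0.2 -1.1] open 0.0195
t 28.73 yaw 1.6921 Mz 0.255 z 0.1694 F [ 0.6 -1.3 -0.6] open 0.0196
```

```bash
 python3 -m pendant '[[[0,0,0],1.5]]' >/dev/null; python3 m.py;  python3 -m pendant '[[[0,0,0],1.5]]' >/dev/null; python3 m.py
```

```text
t 28.82 yaw 1.6670 Mz 0.337 z 0.1694 F [-0.1 -0.3  0.7] open 0.0200
t 28.90 yaw 1.6420 Mz 0.431 z 0.1694 F [-0.5 -0.6 -0.2] open 0.0195
```

```bash
 python3 -m pendant '[[[0,0,0],1.5]]' >/dev/null; python3 m.py;  python3 -m pendant '[[[0,0,0],1.5]]' >/dev/null; python3 m.py
```

```text
t 28.98 yaw 1.6172 Mz 0.502 z 0.1694 F [ 0.5 -1.3  1. ] open 0.0198
t 29.07 yaw 1.5926 Mz 0.548 z 0.1694 F [-1.1 -1.  -0. ] open 0.0194
```

```bash
 python3 -m pendant '[[[0,0,0],1.5]]' >/dev/null; python3 m.py;  python3 -m pendant '[[[0,0,0],1.2]]' >/dev/null; python3 m.py
```

```text
t 29.15 yaw 1.5681 Mz 0.634 z 0.1694 F [ 0.4 -0.3 -0.4] open 0.0197
t 29.23 yaw 1.5485 Mz 0.650 z 0.1694 F [ 0.3 -0.8  0.4] open 0.0195
```

```bash
 python3 -m pendant '[[[0,0,0],1]]' >/dev/null; python3 m.py
```

```text
t 29.32 yaw 1.5320 Mz 0.712 z 0.1694 F [ 0.5 -1.  -0.4] open 0.0197
```

```bash
 python3 -m pendant '[[[0,0,0],1]]' >/dev/null; python3 m.py; python3 -c "
import numpy as np
d=np.array([(1.642,.431),(1.6172,.502),(1.5926,.548),(1.5681,.634),(1.5485,.650),(1.532,.712)]);p=np.polyfit(d[:,0],d[:,1],1);print(p,np.polyval(p,1.515),(.8-p[1])/p[0])"
```

```text
t 29.40 yaw 1.5149 Mz 0.798 z 0.1694 F [ 0.1 -1.1 -0.9] open 0.0195
[-2.48040571  4.5069744 ] 0.7491597503169589 1.494503252410643
```

```bash
 python3 -m pendant '[[[0,0,0],0.7]]' >/dev/null; python3 m.py; python3 -m pendant '[[[0,0,0],-6],[[0,0,0],-9],[[0,0,0],-9]]' >/dev/null; python3 m.py; python3 -m pendant '[[[0,0,-10],0],[[0,0,-22],-2],[[0,0,-34],-6],[[0,0,-38],-12],[[0,0,-38],-18],[[0,0,-38],-18]]'>/dev/null; python3 m.py; python3 rim.py .5636 -.2391 .122 2.95
python3 - <<'E'
from cell import robot
import cv2
n="side";a=robot.read_camera(n)[:,:,::-1];cv2.imwrite(f"pics/{n}8.png",a)
cv2.imwrite("pics/side8c.png",cv2.resize(a[130:290,150:330],None,fx=4,fy=4,interpolation=cv2.INTER_CUBIC))
E
```

```text
t 29.48 yaw 1.5025 Mz 0.872 z 0.1694 F [ 1.  -0.6  0.2] open 0.0197
t 29.73 yaw 1.6600 Mz 0.009 z 0.1693 F [ 0.5  0.4 -0.2] open 0.0201
t 30.23 yaw 1.9756 Mz -0.002 z 0.2080 F [ 0.2 -0.1 -3.1] open 0.0197
t 30.23 rim [0.5394 0.047  0.1231] rot [3.118 0.026 1.976] shift [-272.9  -91.6    5.9] turn -55.8 q6 -0.44 F [ 0.2 -0.1 -3.1] Mz -0.002
```

View pics/side8c.png

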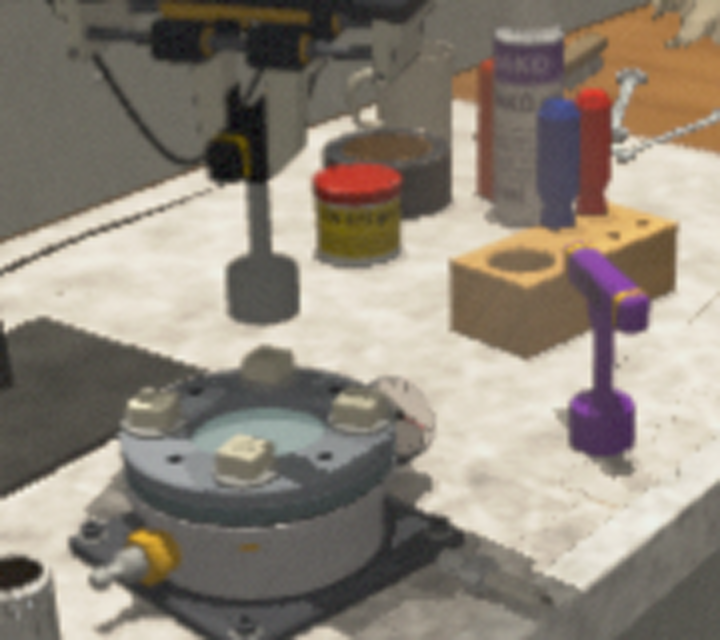

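```bash
python3 - <<'E'
from h import *
a=robot.read_camera("top")[:,:,::-1];cv2.imwrite("pics/top8.png",a)
def crop(n,x0,y0,w,h,f,o):
    a=cv2.imread(f"pics/{n}.png")[y0:y0+h,x0:x0+w];cv2.imwrite(o,cv2.resize(a,None,fx=f,fy=f,interpolation=cv2.INTER_CUBIC))
crop("side8",255,175,70,50,10,"pics/c8.png");crop("top8",295,170,70,55,10,"pics/c9.png")
E
```

```text
(no output)
```

View pics/c8.png

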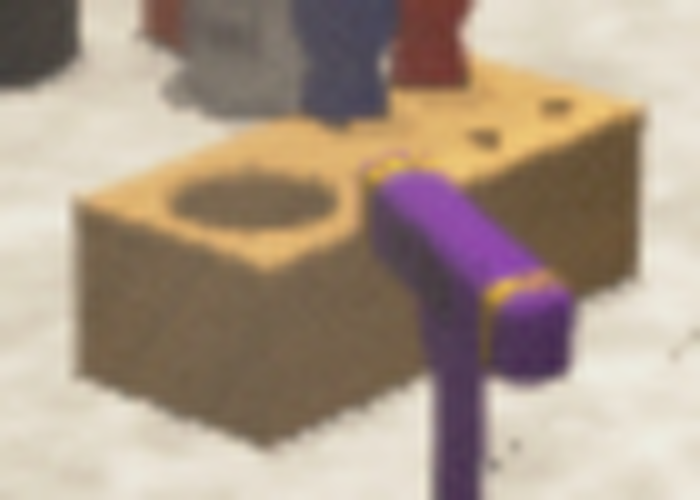

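View pics/c9.png

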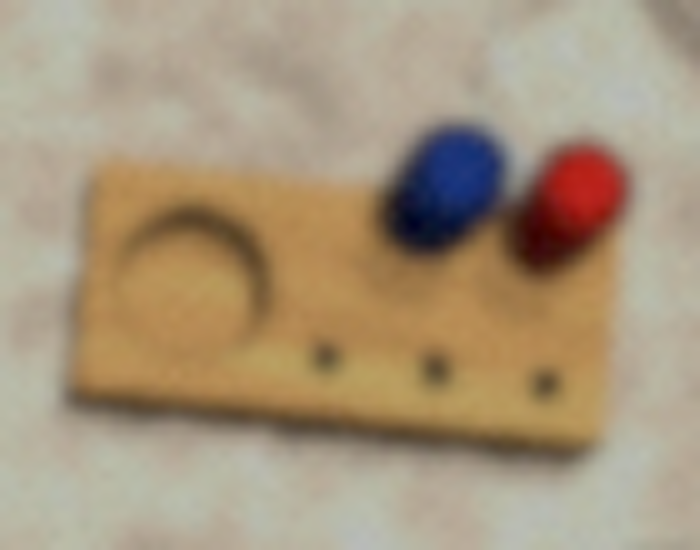

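```bash
python3 - <<'E'
from h import *
T=src([195,282],295,170,10);S=src([256,199],255,175,10)
for nm,w in(("both",(1,1)),("top",(1,0)),("side",(0,1))):
    r=least_squares(lambda u:np.r_[w[0]*(proj("top",[u[0],u[1],.055])[0]-T),w[1]*(proj("side",[u[0],u[1],.055])[0]-S)],[.56,-.24]);print(nm,r.x.round(4),r.fun.round(2))
E
python3 rim.py .5636 -.2395 .122 2.95
```

```text
both [ 0.5637 -0.2403] [ 0.01  0.03 -0.02 -0.02]
top [ 0.5637 -0.2403] [-0.  0. -0. -0.]
side [ 0.5635 -0.2402] [-0.  0. -0.  0.]
t 30.33 rim [0.5392 0.0469 0.1224] rot [3.118 0.025 1.969] shift [-273.9  -89.8    5.3] turn -56.2 q6 -0.44 F [-0.1  0.5 -3.4] Mz -0.040
```

```bash
python3 rim.py .5637 -.2403 .122 2.95; python3 -m pendant '[[[-25,-8,0],-7],[[-58,-19,1],-14],[[-93,-31,2],-21],[[-128,-42,3],-28],[[-163,-54,4],-35],[[-198,-65,5],-42],[[-233,-77,5],-49],[[-260,-86,5],-56],[[-274,-90,5],-56],[[-274,-90,5],-56]]' >/dev/null;python3 rim.py .5637 -.2403 .122 2.95
```

```text
t 30.33 rim [0.5392 0.0469 0.1224] rot [3.118 0.025 1.969] shift [-274.6  -90.1    5.3] turn -56.2 q6 -0.44 F [-0.1  0.5 -3.4] Mz -0.040
t 31.17 rim [ 0.563  -0.2434  0.1216] rot [-3.133  0.033  2.94 ] shift [-0.   3.2 -0.4] turn -0.6 q6 -1.91 F [ 0.3  1.1 -3.7] Mz 0.010
```

```bash
python3 -m pendant '[[[0,3,15],0],[[0,3,30],0],[[0,3,45],0],[[0,3,50],0],[[0,3,50],0],[[0,3,50],0]]' >/dev/null;python3 rim.py .5637 -.2403 .015 2.95
python3 - <<'E'
from cell import robot
import cv2
n="side";a=robot.read_camera(n)[:,:,::-1];cv2.imwrite(f"pics/{n}9.png",a)
cv2.imwrite("pics/side9c.png",cv2.resize(a[110:220,235:345],None,fx=5,fy=5,interpolation=cv2.INTER_CUBIC))
E
```

```text
t 31.67 rim [ 0.5653 -0.2407  0.0719] rot [-3.133  0.033  2.939] shift [ 3.5  0.5 56.8] turn -0.6 q6 -1.90 F [-1.5  0.2 -2.5] Mz 0.055
```

View pics/side9c.png

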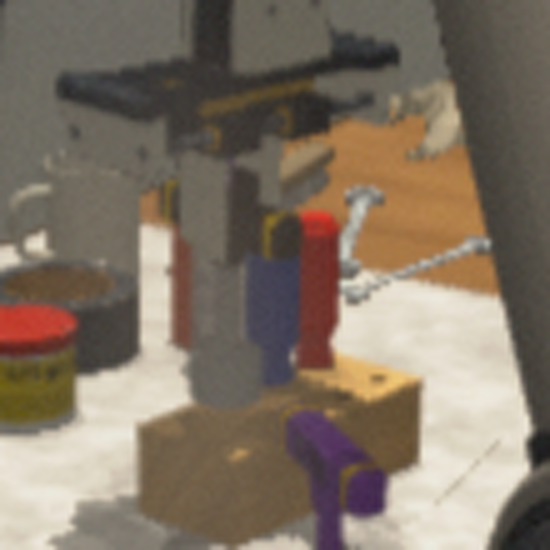

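```bash
python3 -m pendant '[[[2,0,4],0],[[2,0,12],0],[[2.5,0,22],0],[[2.5,0,32],0],[[2.5,0,36],0]]' >/dev/null;python3 rim.py .5637 -.2403 .015 2.95
```

```text
t 32.13 rim [ 0.5632 -0.2404  0.0341] rot [-3.134  0.031  2.939] shift [ 0.1  0.4 19.1] turn -0.6 q6 -1.90 F [-0.5 -1.1 -3.5] Mz -0.001
```

Rim is inside the hole with no contact force. I lower it to just above the bottom.

```bash
python3 -m pendant '[[[0,0,6],0],[[0,0,12],0],[[0,0,16],0],[[0,0,17.5],0],[[0,0,17.5],0]]' >/dev/null;python3 rim.py .5637 -.2403 .015 2.95
```

```text
t 32.55 rim [ 0.5636 -0.2407  0.0163] rot [-3.134  0.031  2.939] shift [0.  0.4 1.3] turn -0.6 q6 -1.90 F [-1.   0.3 -3.2] Mz 0.015
```

```bash
python3 -m pendant '[[[0,0,1],0],[[0,0,1.5],0]]' >/dev/null;python3 rim.py .5637 -.2403 .015 2.95;  python3 -m pendant '[[[0,0,1.5],0],[[0,0,1],0],[[0,0,1],0],[[0,0,1],0],[[0,0,1],0]]' 0.5; python3 rim.py .5637 -.2403 .015 2.95
```

```text
t 32.72 rim [ 0.5643 -0.241   0.0156] rot [-3.133  0.032  2.939] shift [0.7 0.6 0.6] turn -0.6 q6 -1.90 F [-0.8  0.7  3.6] Mz 0.031
time: 33.13
tool_pos: [0.5607, -0.2396, 0.0997]
tool_rot: [-3.133, 0.032, 2.939]
contact_force: [0.3, 0.4, 0.2]
opening: 0.045
t 33.13 rim [ 0.5644 -0.2411  0.0148] rot [-3.133  0.032  2.939] shift [ 0.9  0.6 -0.2] turn -0.6 q6 -1.90 F [0.3 0.4 0.2] Mz 0.016
```

```bash
python3 -m pendant '[[[0,0,-10],0],[[0,0,-30],0],[[0,0,-60],0],[[0,0,-95],0],[[0,0,-130],0],[[0,0,-150],0],[[30,0,-155],0],[[60,0,-155],0],[[95,0,-155],0],[[130,0,-155],0]]'; python3 -m pendant '[[[25,0,0],0],[[50,0,0],0],[[50,0,0],0]]'; python3 - <<'E'
from h import *
for n in("side","top"):
    cv2.imwrite(f"pics/{n}A.png",robot.read_camera(n)[:,:,::-1])
def crop(n,x0,y0,w,h,f): 
    a=cv2.imread(f"pics/{n}.png")[y0:y0+h,x0:x0+w];cv2.imwrite(f"pics/{n}c.png",cv2.resize(a,None,fx=f,fy=f,interpolation=cv2.INTER_CUBIC))
crop("sideA",150,130,180,160,4);crop("topA",150,130,260,150,3)
E
```

```text
time: 33.97
tool_pos: [0.4275, -0.2107, 0.2511]
tool_rot: [-3.133, 0.033, 2.94]
contact_force: [-0.4, -0.1, -0.2]
opening: 0.0461
time: 34.22
tool_pos: [0.375, -0.1993, 0.2502]
tool_rot: [-3.133, 0.032, 2.939]
contact_force: [1.3, 1.3, 0.9]
opening: 0.0461
```

View pics/sideAc.png

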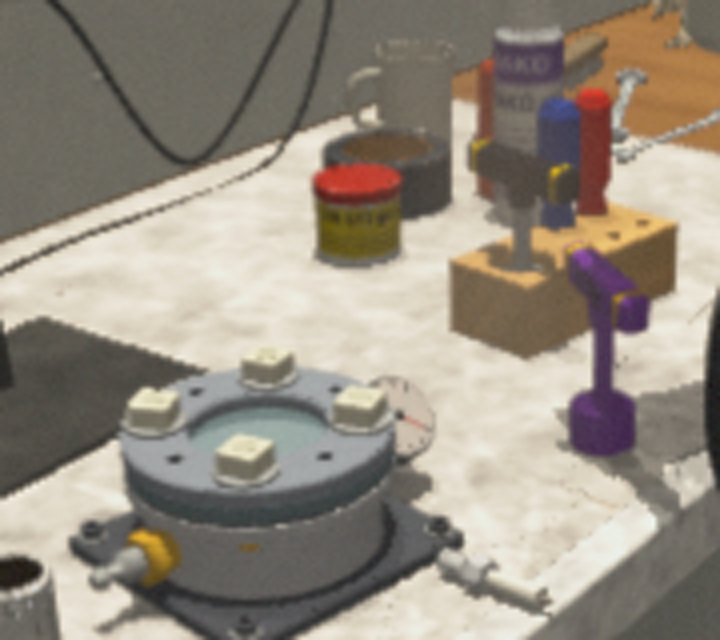

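View pics/topAc.png

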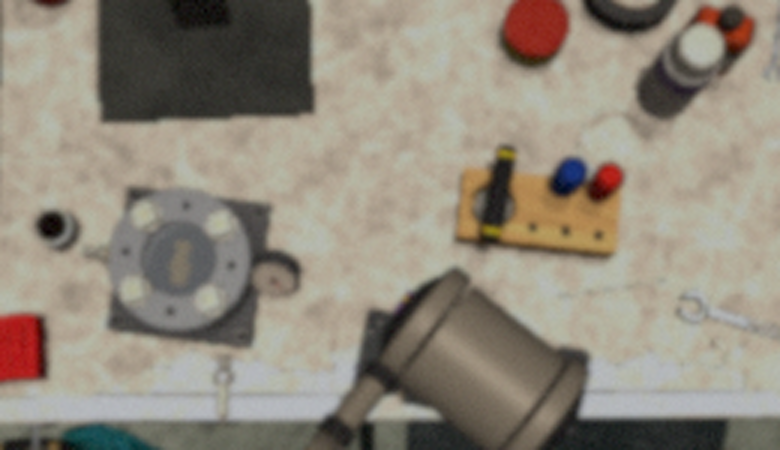

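The wrench stands upright in its hole: grip at side crop (522,172), top crop (497,193). The purple look-alike, spark plug, piston and spanner have not moved, and the window is intact.

```bash
python3 m.py; python3 -c "
from cell import robot
print(robot.hand_in())"
```

```text
t 34.32 yaw 2.9389 Mz -0.006 z 0.2506 F [ 0.8 -0.8  0.9] open 0.0459
the job is handed in; nothing more can be done
None
```

I went round the four bolts crosswise (A, C, B, D) twice, stood the wrench back in its hole and handed the job in at about 34 s.

- **First pass:** about 30° of turn on each bolt, counted from where I judged the socket took up. That point is only known to a couple of degrees.
- **Second pass:** each bolt was turned until it came hard on its washer, then wound up to about 0.8 N m. The last torque readings were A 0.80, C 0.82, B 0.84 and D 0.87 N m. The sensor is noisy, by about 0.04 N m on C, and the torque trends put all four at roughly 0.79–0.82 N m.
- **Where the checks disagree:** D's last single reading was the highest, and its trend suggests 0.78–0.81 N m. I could not measure it more exactly than that.
- **Last pictures:** the wrench stands upright in its hole and the window shows no crack. The loose things in view (piston, spark plug, spanner end and the purple look-alike) look undisturbed, and the gripper is clear with no contact force. The tool was tilted by about 0.03 rad by the end, which did not affect the fits.

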